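# Empty jam jar under the push flap of the glass-return box

## Task

Clear the empty, sticky jam jar from the shelf of the glass-return box without picking it up: push the sprung flap inwards with one fingertip and hold it open, and with the other fingertip push the jar along the shelf, under the flap and over the edge, so that it drops into the box. Let the finger, not the jar, open the flap, keep it held until the jar has dropped, then take the hand away so that the flap closes. Do not lift the jar or knock it over on the shelf, and leave the cap dish, the mug and the sugar jar where they are.

Things in the scene. Friction and masses are not known exactly. Their poses are not given: they have to be found in the camera images.
- box: Glass-return box, fixed on the table, grey sheet steel, 300 mm deep (x) by 300 wide (y). Origin: centre of its underside, on the table; x points from the shelf (robot side) to the back, y left, z up. A level stainless landing shelf 120 mm above the table runs from x = -150 to -20 mm over the full width, with 8 mm wide, 6 mm high raised edges at its two sides, none in front.
- drop_edge (a point): Middle of the shelf's drop edge, on the shelf's surface: box x = -20, y = 0, z = 120 mm; its axes are the box's. The shelf plate is 4 mm thick and overhangs here. Beyond it the box is open below: 268 mm wide (y), from x = -60 (under the shelf) to +144, with its floor 12 mm above the table.
- flap_hinge (a point): Middle of the flap's hinge line, which runs along the box's y: box x = +62, y = 0, z = 186 mm. The hood ends here in a flat roof that runs level from the hinge back to x = +150; its side cheeks (8 mm thick, centred at y = -138 and +138) slope from the hinge down to the drop edge. Nothing on the box is more than 8 mm higher than this point.
- flap (a joint): Flap, a stainless plate 256 mm wide (y), 104 from hinge to lower edge, 4 thick. Value in rad: 0 closed, when it slopes at 38 degrees from the hinge down to the drop edge, its lower edge 1 mm above the shelf; it grows to 1.1 as the lower edge swings down and inwards (0.91: hanging plumb). It opens inwards only. A spring shuts it: 0.16 N m to start, 0.29 at 0.8 rad, 2 to 7 N at a fingertip.
- flap_edge (a point): Middle of the flap's rolled lower edge (6 mm thick); it moves with the flap.
- jam_jar: The empty jam jar with its brass-coloured lid on: small glass cylinder with a plain paper label, 40 mm across, 42 high, 40 to 85 g. Origin: centre of its underside. It stands on the shelf in front of the flap, in the left or the right half, its centre 67 to 83 mm from the box's middle line and 48 to 90 mm before the drop edge. It drops once its centre passes that edge.
- cap_dish: Low open white dish for bottle caps, 56 mm across, 22 mm high, origin at the centre of its underside. It stands on the other half of the shelf and stays there.
- mug: Blue mug, 80 mm across, 92 mm high, with a handle, standing on the table to the left of the box. Origin: centre of its underside. Not to be disturbed.
- sugar_jar: White sugar jar with a metal lid, 72 mm across, 105 mm high, standing on the table to the right of the box. Origin: centre of its underside. Not to be disturbed.

How it is judged:
By the outcome, as a careful person would: the job done as asked, in the order asked, and still so for the second after the job is handed in, with the robot touching nothing.
It also fails if it takes over 38 s, if anything falls off the work surface, if the arm or the gripper's body presses on something with over 40 N, if the wrist force passes 120 N, or if a joint passes its speed limit or range.

## Robot

A 7-joint arm with a two-finger parallel gripper is mounted at the origin on the work surface. World frame = base frame: x ahead of the robot, y to its left, z up, the work surface at z = 0. Lengths are in mm, angles in degrees, forces in N, time in s.
With the tool pointing down it reaches from about 350 to 775 mm from the base axis. Payload 3.1 kg.
Tool frame: the origin (TCP) lies at the very end of the fingers, on their centre line; the grasp point (between the pads) lies 19 mm behind it; z points along the fingers, y is the direction in which the jaws open and shut (so a half turn about z gives the same grasp; the last joint's range is limited). The gripper opens to 85 mm and grips with 20 to 120 N. Pads are 22 mm wide; open, the fingers measure 114 mm over their backs; the gripper's body (76 mm by 85 mm) begins 54 mm behind the grasp point. The pads swing forward as they close: fully open they stand 13 mm farther back than shut.
Start: joints at [64.933, 17.813, 0.802, 86.603, -0.252, 75.585, -1.558], TCP at [212.084, -507.483, 202.704] pointing down, gripper open.
Joint ranges: [-154.91, 154.91], [-16.99, 109.72], [-72.82, 74.43], [7.12, 147.25], [-82.49, 262.49], [11.32, 116.49], [-174.64, 174.64]. Speed limits (degrees/s): [159.86, 159.86, 180, 180, 180, 180, 180].

## Interface

Orientations are given as [roll, pitch, yaw] about the fixed x, y, z axes, in that order (R = Rz(yaw) Ry(pitch) Rx(roll)).
In Python, from cell import status, viewer, bot gives the robot as it stands.
- The arm moves only by the tool send_rows, never from a script. Its argument "moves" is a list of rows, each a list of 3 entries, a list of its own where there are three numbers: the opening, from 0 (shut) to 1 (fully open), then the shift along the tool's x, y, z normalised to -1 to 1, where 1 is 0.3 m, then the turn about the tool's z normalised to -1 to 1, where 1 is 90 degrees. A call has 1 to 5 rows; each row shifts and turns the pose as measured when the row begins, along the tool's axes as they then stand; what a row does not reach is not made up. A row lasts 1/12 s, in which the tool goes at most 41.7 mm and 7.16 degrees, less where a joint would pass 70% of its speed; a pose out of reach is approached as far as the arm can. A call with a number of a shift or a turn outside -1 to 1 is refused whole. A call with a gripper value outside its range is refused whole. The fingers move at their own pace and stop on an object; "squeeze" is the grip in N (left out, the last holds). Time passes only in rows, so rows that do not move let the fingers close. It gives the time, the measured TCP pose, the force and the opening at its end, in the units of the state.
- status.state(): the state, without advancing time (a new reading comes with each control period).
- viewer.read_camera(name): name is "side" or "top"; returns the picture (400x640x3 uint8, red, green, blue); there is no depth.
- viewer.get_calibration(name): a dict with "intrinsics" (3x3 intrinsics, pixels), "camera_from_world" (4x4, takes a point from world to camera coordinates). Camera axes: x right, y down, z forward; pixel columns grow to the right and rows downward; lengths in mm; the calibration is good to about 2 mm. A picture is of the moment at which its call begins. get_calibration takes no time and is no camera call.
- bot.sign_off(): hands the job in, once; it reports no verdict.
The state is a dict: "time": time; "q": joint angles; "qvel": joint speeds; "tau": joint torques, N m; "position": TCP position; "orientation": TCP orientation; "force": force on the tool from outside, world axes, zero at the start; "wrist_torque": the same for the moment, N m; "gripper_width": opening from 0.0 (shut) to 1.0 (fully open).
Only numpy, scipy, OpenCV 4.12 (cv2) and the standard library are available. Lean on these libraries where they do the work, as an engineer would, in place of code of your own. Each camera call takes 0.05 s, during which the arm holds its last target.

## Working session

There is one attempt and no reset: what is moved stays moved. The work goes in short steps, Python scripts to look and compute and a tool call to move; the robot and the scene stay as the last step left them, time stands still between calls to the robot, and variables do not carry over. Pictures are saved under pics/ and viewed, and the job is handed in when it is done.

Besides the shell and the picture viewer there is one more tool, called after "Request:" in YAML: its name, and indented under it one key for each argument. send_rows: Moves the arm, as the interface text tells. Its arguments: {"type":"object","properties":{"moves":{"type":"array"},"squeeze":{"type":"number"}},"required":["moves"]}

```bash
ls; mkdir -p pics
python3 - <<'E'
from cell import status, viewer, bot
import cv2
print(status.state())
for n in("side","top"):
    im=viewer.read_camera(n); cv2.imwrite(f"pics/{n}0.png",im[:,:,::-1])
    c=viewer.get_calibration(n); print(n,c)
E
```

```text
pics
{'time': 0.0, 'q': array([64.93246017, 17.86074393,  0.80123344, 86.69319893, -0.25029016,
       75.58268125, -1.55960034]), 'qvel': array([-0.03146709, -0.07089964,  0.0775381 , -0.08120081,  0.01388635,
        0.03634206,  0.04686529]), 'tau': array([-4.08192000e-05, -3.79914272e+01,  1.45847057e-01, -2.30593121e+01,
        1.21390302e-02,  1.36802325e-02,  3.33419052e-05]), 'position': array([ 211.7500551 , -506.74078522,  201.60943923]), 'orientation': array([-1.79865293e+02,  7.14303195e-03,  2.26824327e+01]), 'force': array([-0.27487669, -0.01755671, -0.17558639]), 'wrist_torque': array([ 0.00231366, -0.0386374 ,  0.01019921]), 'gripper_width': 0.9964680568344788}
side {'intrinsics': array([[370.99862096,   0.        , 326.64048258],
       [  0.        , 370.99862096, 203.60475924],
       [  0.        ,   0.        ,   1.        ]]), 'camera_from_world': array([[-7.81357676e-01, -6.24074981e-01,  3.25579323e-03,
         4.84233599e+02],
       [-3.16843741e-01,  3.92191019e-01, -8.63594956e-01,
         2.97343536e+02],
       [ 5.37671113e-01, -6.75808126e-01, -5.04175715e-01,
         6.66455606e+02],
       [ 0.00000000e+00,  0.00000000e+00,  0.00000000e+00,
         1.00000000e+00]])}
top {'intrinsics': array([[475.64411203,   0.        , 316.31730077],
       [  0.        , 475.64411203, 203.92467208],
       [  0.        ,   0.        ,   1.        ]]), 'camera_from_world': array([[ 2.53796544e-03, -9.99830473e-01,  1.82369014e-02,
         3.38416253e+01],
       [-9.94803415e-01, -4.38057845e-03, -1.01720083e-01,
         6.30979882e+02],
       [ 1.01782727e-01, -1.78839697e-02, -9.94645887e-01,
         1.18970299e+03],
       [ 0.00000000e+00,  0.00000000e+00,  0.00000000e+00,
         1.00000000e+00]])}
```

View pics/side0.png

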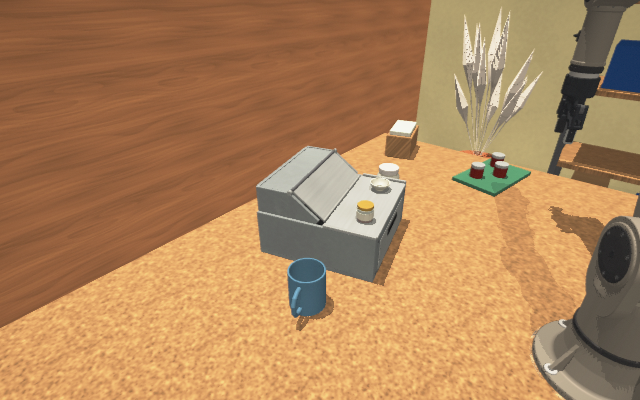

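View pics/top0.png

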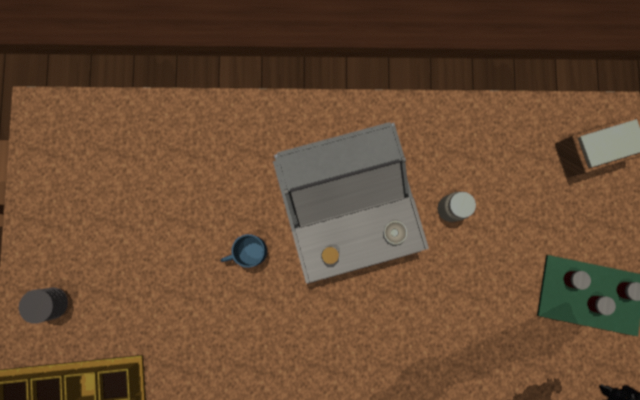

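The top view shows the box turned by about 12°. The jar is at about (330,256) in the left half, the dish at (395,233), the mug at (249,252) and the sugar jar at (460,206). I'll enlarge both views.

Run:
```python
import cv2
a=cv2.imread("pics/top0.png")[110:300,260:440]; cv2.imwrite("pics/topc.png",cv2.resize(a,None,fx=3.15,fy=3.15,interpolation=cv2.INTER_CUBIC))
a=cv2.imread("pics/side0.png")[140:280,250:420]; cv2.imwrite("pics/sidec.png",cv2.resize(a,None,fx=4,fy=4,interpolation=cv2.INTER_CUBIC))
```

```text
(no output)
```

View pics/topc.png

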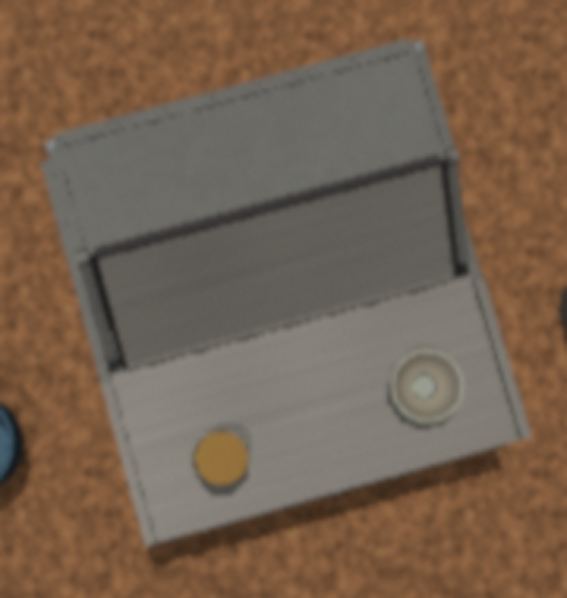

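View pics/sidec.png

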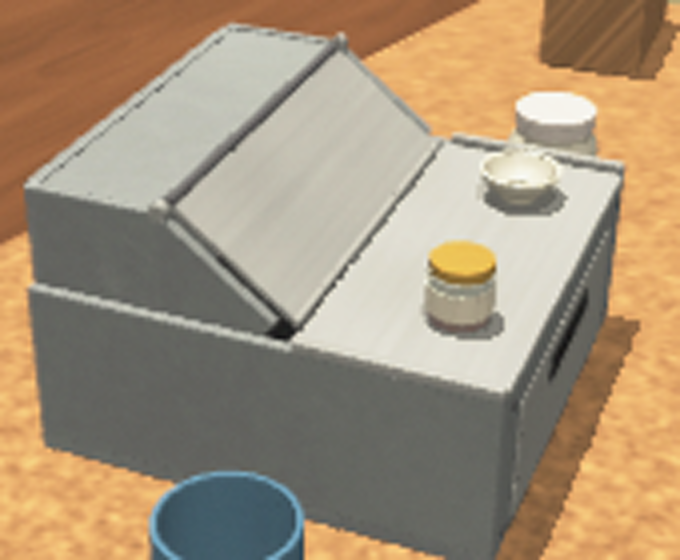

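```bash
cat > h.py <<'E'
import numpy as np
from cell import status, viewer, bot
from scipy.optimize import least_squares
C={n:viewer.get_calibration(n) for n in("side","top")}
def proj(n,p):
    c=C[n];q=c["camera_from_world"]@np.append(p,1);u=c["intrinsics"]@q[:3];return u[:2]/u[2]
def back(n,uv,z):
    c=C[n];T=c["camera_from_world"];R,t=T[:3,:3],T[:3,3]
    d=R.T@np.linalg.solve(c["intrinsics"],[uv[0],uv[1],1]);o=-R.T@t
    return o+d*(z-o[2])/d[2]
def b2w(b,p):
    c,s=np.cos(b[2]),np.sin(b[2]);return np.array([b[0]+c*p[0]-s*p[1],b[1]+s*p[0]+c*p[1],p[2]])
def w2b(b,p):
    c,s=np.cos(b[2]),np.sin(b[2]);x,y=p[0]-b[0],p[1]-b[1];return np.array([c*x+s*y,-s*x+c*y,p[2]])
tc=lambda x,y:(x/3.15+260,y/3.15+110)
sc=lambda x,y:(x/4+250,y/4+140)
E
python3 - <<'E'
from h import *
obs=[("top",(-150,150,126),tc(150,545)),("top",(-150,-150,126),tc(527,437)),("top",(-20,128,120),tc(122,370)),("top",(-20,-128,120),tc(466,277)),
("top",(150,150,190),tc(48,145)),("top",(150,-150,190),tc(420,42)),
("side",(-150,150,126),sc(512,390)),("side",(-150,-150,126),sc(622,165)),("side",(-20,128,120),sc(297,330)),("side",(-20,-128,120),sc(440,143))]
f=lambda b:np.concatenate([proj(n,b2w(b,p))-np.array(uv) for n,p,uv in obs])
r=least_squares(f,[600,0,0.2],loss='soft_l1',x_scale=[100,100,.3]);b=r.x
print(b,np.degrees(b[2]));print(np.round(f(b).reshape(-1,2),1))
for n,uv,z,s in [("top",tc(221,459),162,'jar'),("side",sc(462,260),162,'jar'),("top",tc(426,386),142,'dish'),("side",sc(520,172),142,'dish')]:
    w=back(n,uv,z);print(s,n,w,w2b(b,w))
for n,uv,z in [("top",(250,251),92),("top",(461,205),105)]:
    w=back(n,uv,z);print(n,w,w2b(b,w))
print(b2w(b,(-20,0,120)))
np.save("b.npy",b)
E
```

```text
[ 6.20077697e+02 -4.32876734e+01  2.79329384e-01] 16.004394788977084
[[-0.9  0.6]
 [ 2.  -0.4]
 [ 2.1  0. ]
 [-4.1  0.4]
 [-4.7 -0.1]
 [ 4.3 -2.3]
 [-1.1  0.7]
 [ 1.1 -1. ]
 [ 0.8 -0.1]
 [-0.3  1.6]]
jar top [499.55080958   6.65701197 162.        ] [-102.08502859   81.2394562   162.        ]
jar side [499.0640208    9.86114488 162.        ] [-101.66953474   84.45361175  162.        ]
dish top [ 553.42889418 -145.93361647  142.        ] [-92.36615694 -80.29162881 142.        ]
dish side [ 550.78330484 -140.09542521  142.        ] [-93.29955063 -73.95030431 142.        ]
top [509.93082885 196.71033295  92.        ] [-39.70752541 261.06452874  92.        ]
top [ 622.29833639 -313.81001116  105.        ] [ -72.45143967 -260.64929568  105.        ]
[600.85288646 -48.80189517 120.        ]
```

Run:
```python
from h import *
obs=[("top",(-150,150,126),tc(150,545)),("top",(-150,-150,126),tc(527,437)),("top",(-20,134,120),tc(122,370)),("top",(-20,-134,120),tc(466,275)),
("top",(150,142,186),tc(50,148)),("top",(150,-142,186),tc(420,42)),
("side",(-150,150,126),sc(512,390)),("side",(-150,-150,126),sc(622,165)),("side",(-20,128,120),sc(297,330)),("side",(-20,-128,120),sc(440,143))]
f=lambda b:np.concatenate([proj(n,b2w(b,p))-np.array(uv) for n,p,uv in obs])
r=least_squares(f,[600,0,0.2],loss='soft_l1',x_scale=[100,100,.3]);b=r.x
print(b,np.degrees(b[2]));print(np.round(f(b).reshape(-1,2),1))
for n,uv,z,s in [("top",tc(221,459),162,'jar'),("side",sc(462,260),162,'jar'),("top",tc(426,386),142,'dish'),("side",sc(520,172),142,'dish')]:
    w=back(n,uv,z);print(s,n,w,w2b(b,w))
np.save("b.npy",b)
im={}
import cv2
for n in("side","top"):
    im[n]=cv2.resize(cv2.imread(f"pics/{n}0.png"),None,fx=4,fy=4,interpolation=cv2.INTER_CUBIC)
    def L(p,q): cv2.line(im[n],*[tuple(int(v*4+1.5) for v in proj(n,b2w(b,x))) for x in (p,q)],(0,0,255),1)
    for s in(1,-1):
        L((-150,s*150,126),(-20,s*150,126));L((-20,s*134,120),(62,s*134,186));L((62,s*138,186),(150,s*138,186)); L((-150,s*142,120),(-20,s*142,120))
    for x,z in((-150,120),(-20,120),(62,186),(150,186)):L((x,-134,z),(x,134,z))
    c=(81,-102)
    for z in(120,162):
        for t in np.arange(0,6.2,.2):L((c[1]+20*np.cos(t),c[0]+20*np.sin(t),z),(c[1]+20*np.cos(t+.2),c[0]+20*np.sin(t+.2),z))
cv2.imwrite("pics/o1.png",im["top"][440:1200,1060:1780]);cv2.imwrite("pics/o2.png",im["side"][560:1120,1000:1680])
```

```text
[ 6.20161750e+02 -4.43149053e+01  2.79950114e-01] 16.039960026800273
[[-0.4  0.6]
 [ 2.4 -0.5]
 [ 0.1  0.7]
 [-1.3  0.3]
 [-1.3 -1.6]
 [ 1.  -1. ]
 [-0.8  0.4]
 [ 1.3 -1.1]
 [ 1.1 -0.3]
 [-0.2  1.5]]
jar top [499.55080958   6.65701197 162.        ] [-101.83152908   82.31327304  162.        ]
jar side [499.0640208    9.86114488 162.        ] [-101.41404018   85.52717006  162.        ]
dish top [ 553.42889418 -145.93361647  142.        ] [-92.21292657 -79.22381364 142.        ]
dish side [ 550.78330484 -140.09542521  142.        ] [-93.14238383 -72.88191099 142.        ]
```

```bash
python3 -c "
import cv2
a=cv2.imread('pics/o1.png');print(a.shape);cv2.imwrite('pics/o1s.png',cv2.resize(a,(568,600)))"
```

```text
(760, 720, 3)
```

View pics/o1s.png

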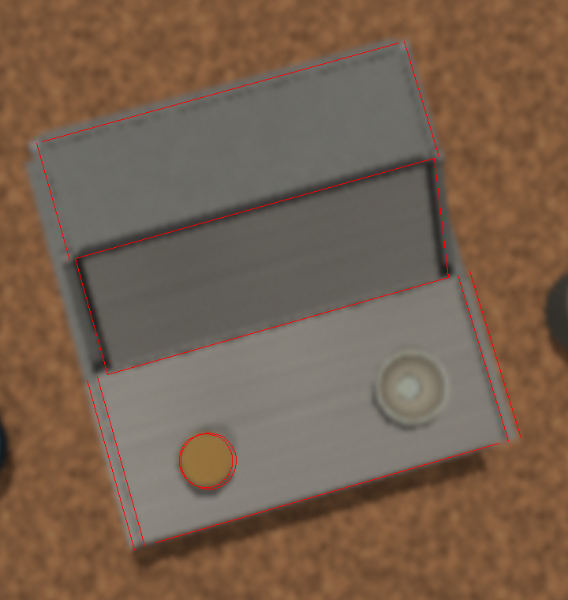

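View pics/o2.png

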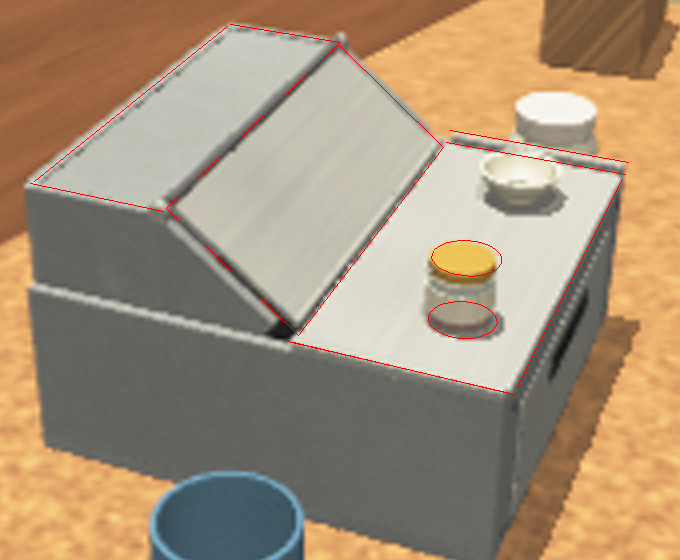

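The overlay fits to about 2–3 mm: jar near box (-102, 82), dish near (-92, -76). Plan: tool down with the jaw line turned 30° from box x, the rear finger behind the jar and the front finger leading into the flap. I then push along tool y.

```bash
cat >> h.py <<'E'
b=np.load("b.npy")
from scipy.spatial.transform import Rotation as Ro
def togo(tb,z,phi=30):
    s=status.state();w=b2w(b,(tb[0],tb[1],z));R=Ro.from_euler("xyz",s["orientation"],degrees=True).as_matrix()
    d=w-s["position"];wy=np.degrees(b[2])-phi+90
    print("t",round(s["time"],2),"pos",s["position"].round(1),"ori",s["orientation"].round(1),"box",w2b(b,s["position"]).round(1),"F",s["force"].round(1),"g",round(s["gripper_width"],3))
    print("target",w.round(1),"yaw",round(wy,1),"tool shift/300",(R.T@d/300).round(4),"turn yaw deg",round(wy-s["orientation"][2],1))
E
python3 -c "
from h import *
togo((-93,77),260)"
```

```text
t 0.1 pos [ 211.8 -506.8  201.7] ori [-179.9    0.    22.7] box [-520.3 -331.6  201.7] F [-1.1  0.1 -0.2] g 0.996
target [509.5   4.  260. ] yaw 76.0 tool shift/300 [ 1.5722 -1.1886 -0.1919] turn yaw deg 53.4
```

Request:
send_rows:
  moves:
    - [0.88,[0,0,-0.1],-0.07]
    - [0.88,[0,0,-0.1],-0.07]
    - [0.88,[0.1,-0.075,0],-0.07]
    - [0.88,[0.1,-0.07,0],-0.07]
    - [0.88,[0.11,-0.06,0],-0.07]

```text
time: 0.52
position: [234.4, -401.8, 259.1]
orientation: [-179.4, -0.1, 54.7]
force: [1.2, -1.2, 0.6]
gripper_width: 0.881
```

```bash
python3 -c "
from h import *
togo((-93,77),260)"
```

```text
t 0.52 pos [ 234.4 -401.8  259.1] ori [-1.794e+02 -1.000e-01  5.470e+01] box [-469.5 -237.   259.1] F [ 1.2 -1.2  0.6] g 0.881
target [509.5   4.  260. ] yaw 76.0 tool shift/300 [ 1.6337e+00 -3.4200e-02 -1.2000e-03] turn yaw deg 21.4
```

Request:
send_rows:
  moves:
    - [0.88,[0.13,0,0],-0.06]
    - [0.88,[0.13,0.015,0],-0.06]
    - [0.88,[0.12,0.03,0],-0.06]
    - [0.88,[0.12,0.04,0],-0.04]
    - [0.88,[0.12,0.04,0],0]

```text
time: 0.93
position: [345.1, -239.5, 258.0]
orientation: [-179.2, -0.2, 75.1]
force: [1.5, -0.7, -0.6]
gripper_width: 0.881
```

```bash
python3 -c "
from h import *
togo((-93,77),260)"
```

```text
t 0.93 pos [ 345.1 -239.5  258. ] ori [-179.2   -0.2   75.1] box [-318.3 -111.6  258. ] F [ 1.5 -0.7 -0.6] g 0.881
target [509.5   4.  260. ] yaw 76.0 tool shift/300 [ 0.9251  0.3216 -0.0079] turn yaw deg 0.9
```

Request:
send_rows:
  moves:
    - [0.88,[0.12,0.042,0],-0.01]
    - [0.88,[0.12,0.042,0],0]
    - [0.88,[0.12,0.042,0],0]
    - [0.88,[0.12,0.042,0],0]
    - [0.88,[0.12,0.042,0],0]

```text
time: 1.35
position: [451.6, -71.5, 256.6]
orientation: [-179.2, -0.1, 76.0]
force: [0.9, -0.3, -1.0]
gripper_width: 0.881
```

Request:
send_rows:
  moves:
    - [0.88,[0.12,0.042,0],0]
    - [0.88,[0.1,0.035,0],0]
    - [0.88,[0.05,0.016,0],0]
    - [0.88,[0,0,0],0]

```text
time: 1.68
position: [500.9, 15.2, 254.7]
orientation: [-179.0, -0.5, 76.9]
force: [0.1, -0.2, -0.7]
gripper_width: 0.876
```

```bash
python3 -c "
from h import *
togo((-93,77),260)"
```

```text
t 1.68 pos [500.9  15.2 254.7] ori [-179.    -0.5   76.9] box [-98.1  90.2 254.7] F [ 0.1 -0.2 -0.7] g 0.876
target [509.5   4.  260. ] yaw 76.0 tool shift/300 [-0.0298  0.036  -0.0187] turn yaw deg -0.8
```

Request:
send_rows:
  moves:
    - [0.88,[-0.03,0.036,0.08],0.01]
    - [0.88,[0,0,0.1],0]
    - [0.88,[0,0,0.07],0]
    - [0.88,[0,0,0.0],0]

```text
time: 2.02
position: [508.7, 4.3, 177.2]
orientation: [-179.1, -0.4, 76.1]
force: [-0.8, -0.6, -0.9]
gripper_width: 0.879
```

```bash
cat > look.py <<'E'
from h import *
import cv2,sys
k=sys.argv[1]
t=viewer.read_camera("top")[130:310,250:450,::-1];s=viewer.read_camera("side")[100:300,220:440,::-1]
t=cv2.resize(t,(640,576),interpolation=cv2.INTER_CUBIC);s=cv2.resize(s,(640,582),interpolation=cv2.INTER_CUBIC)
cv2.imwrite(f"pics/t{k}.png",t);cv2.imwrite(f"pics/s{k}.png",s)
E
python3 look.py 1; python3 -c "
from h import *
togo((-93,77),122)"
```

```text
t 2.12 pos [511.3   4.9 181. ] ori [-179.4   -0.5   76.1] box [-91.1  77.4 181. ] F [ 0.2 -0.4  0.5] g 0.878
target [509.5   4.  122. ] yaw 76.0 tool shift/300 [-0.0063 -0.003   0.1966] turn yaw deg -0.1
```

View pics/t1.png

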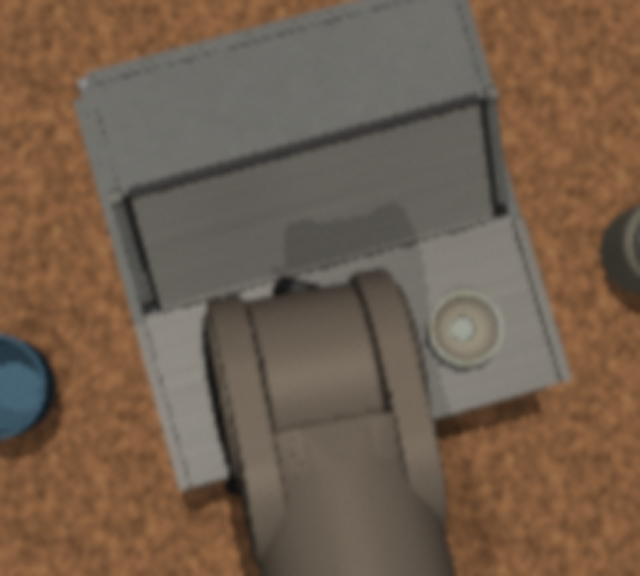

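View pics/s1.png

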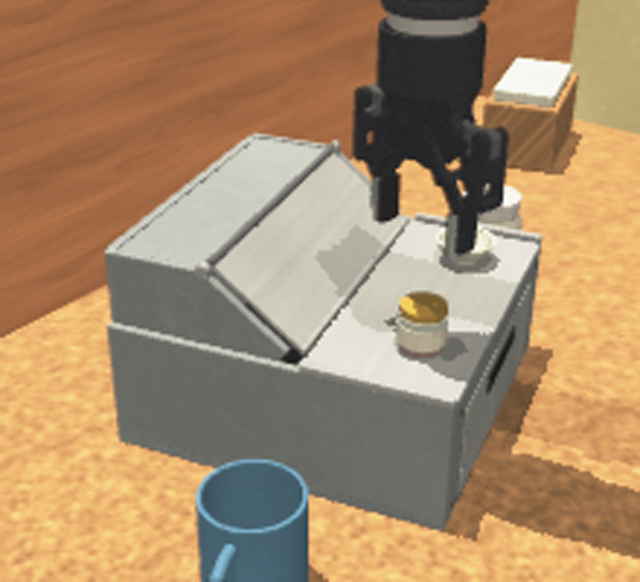

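```bash
cat > tl.py <<'E'
from h import *
def tool_pt(px,py,x=0):
    s=status.state();R=Ro.from_euler("xyz",s["orientation"],degrees=True).as_matrix();p=s["position"]
    uv=(px/2.909+220,py/2.91+100)
    r=least_squares(lambda a:proj("side",p+R@np.array([x,a[0],a[1]]))-uv,[0,0]).x
    return r
E
python3 -c "
from tl import *
for n,a in dict(ftip_out=(374,218),ftip_in=(399,219),fknout_top=(356,88),fknout_bot=(356,148),rtip_out=(474,252),rtip_in=(447,252),rkn_top=(507,130),rkn_bot=(499,205),bodybottomL=(380,110)).items(): print(n,tool_pt(*a).round(1), tool_pt(*a,x=11).round(1),tool_pt(*a,x=-11).round(1))
"
```

```text
ftip_out [ 51.3 -32. ] [ 38.8 -39.7] [ 63.8 -24.2]
ftip_in [ 21.8 -42.1] [  9.9 -49.7] [ 33.7 -34.6]
fknout_top [  78.  -132.7] [  64.9 -138.3] [  91. -127.]
fknout_bot [ 76.  -83.9] [ 63.  -90.6] [ 89.  -77.3]
rtip_out [-59.6 -46.3] [-69.8 -53.8] [-49.5 -38.9]
rtip_in [-32.6 -35.4] [-43.3 -43.1] [-21.8 -27.7]
rkn_top [ -79.5 -145.5] [ -89.2 -150.9] [ -69.7 -140.2]
rkn_bot [-79.  -90.6] [-88.7 -97.2] [-69.2 -84.1]
bodybottomL [  49.  -123.1] [  36.6 -129. ] [  61.4 -117.3]
```

Run:
```python
from h import *
import cv2
s=status.state();R=Ro.from_euler("xyz",s["orientation"],degrees=True).as_matrix();p=s["position"]
im=viewer.read_camera("side")[:,:,::-1]
o=cv2.resize(im[100:240,310:430],None,fx=4,fy=4,interpolation=cv2.INTER_CUBIC)
for q in[(0,0,0),(0,37,-10),(0,52,-10),(0,-37,-10),(0,-52,-10),(0,43,-73),(0,-43,-73)]:
    u=proj("side",p+R@np.array(q,float));print(q,u.round(1));cv2.circle(o,tuple(int(v) for v in (u-[310,100])*4),3,(0,0,255),-1)
cv2.imwrite("pics/s2.png",o);print(s["position"])
```

```text
(0, 0, 0) [362.7 195.3]
(0, 37, -10) [352.2 185.5]
(0, 52, -10) [348.1 183.2]
(0, -37, -10) [374.3 197.6]
(0, -52, -10) [379.1 200.3]
(0, 43, -73) [351.6 159.7]
(0, -43, -73) [378.3 172.4]
[511.26250503   4.92868963 180.98338714]
```

View pics/s2.png

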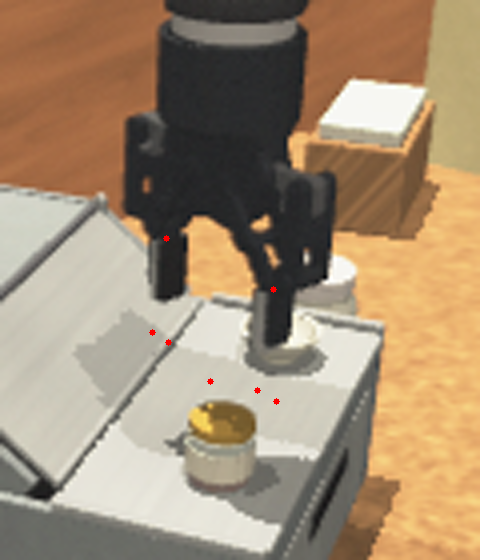

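Run:
```python
from h import *
import cv2
R=Ro.from_euler("xyz",[-179.9,0,22.7],degrees=True).as_matrix();p=np.array([211.8,-506.8,201.7])
for n in("side","top"):
    im=cv2.imread(f"pics/{n}0.png")
    for q in[(0,0,0),(0,43,-13),(0,-43,-13),(0,0,-73)]:
        u=proj(n,p+R@np.array(q,float));print(n,q,u.round(1));cv2.circle(im,tuple(int(round(v)) for v in u),1,(0,0,255),-1)
    print(n,'base',proj(n,np.zeros(3)))
    cv2.imwrite(f"pics/{n}0m.png",cv2.resize(im[60:200,520:640] if n=="side" else im[320:400,520:640],None,fx=4,fy=4,interpolation=cv2.INTER_CUBIC))
```

```text
side (0, 0, 0) [557.6 151.8]
side (0, 43, -13) [555.3 141.9]
side (0, -43, -13) [563.1 153.1]
side (0, 0, -73) [566.3 126. ]
side base [596.2008189  369.12822496]
top (0, 0, 0) [570.4 391.4]
top (0, 43, -13) [591.9 385.1]
top (0, -43, -13) [555.6 401.4]
top (0, 0, -73) [590.6 402.1]
top base [329.84720693 456.19088362]
```

View pics/side0m.png

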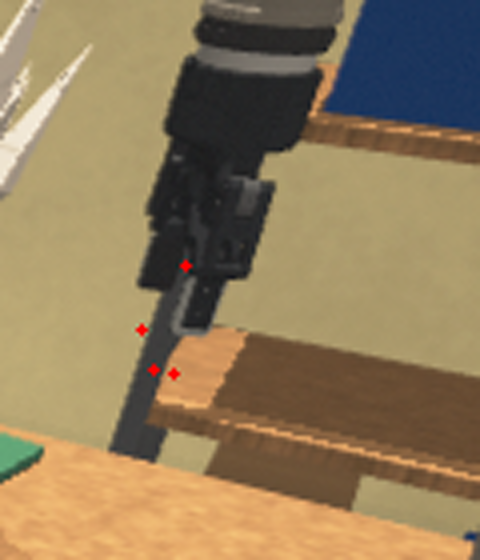

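View pics/top0m.png

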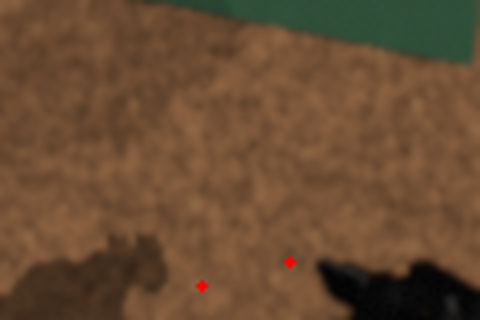

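Run:
```python
from h import *
obs=[("top",(-150,150,126),tc(150,545)),("top",(-150,-150,126),tc(527,437)),("top",(-20,134,120),tc(122,370)),("top",(-20,-134,120),tc(466,275)),
("top",(150,142,186),tc(50,148)),("top",(150,-142,186),tc(420,42)),
("side",(-150,150,120),sc(512,394)),("side",(-150,-150,120),sc(622,175)),("side",(-20,134,120),sc(292,340)),("side",(-20,-134,120),sc(442,142)),("side",(150,142,186),sc(28,185)),("side",(150,-142,186),sc(230,24)),("side",(-150,150,0),sc(490,562))]
f=lambda b:np.concatenate([proj(n,b2w(b,p)+[0,0,b[3]])-np.array(uv) for n,p,uv in obs])
r=least_squares(f,[600,0,0.2,0],loss='soft_l1',x_scale=[100,100,.3,100]);print(r.x,r.cost);print(np.round(f(r.x).reshape(-1,2),1))
# tool tips, start pose, triangulated: top tip & side tips
def tri(us,ut):
    g=lambda p:np.concatenate([proj("side",p)-us,proj("top",p)-ut]);r=least_squares(g,[300,-300,200.]);return r.x.round(1),g(r.x).round(1)
print(tri((520+190/4,60+332/4),(520+325/4,320+264/4)))
print(tri((520+150/4,60+287/4),(520+325/4,320+264/4)))
print(proj("top",np.array([0,0,0.])))
```

```text
[ 6.20635470e+02 -4.47536508e+01  2.79564060e-01 -1.01289246e+00] 11.360658384926204
[[-0.2  0.4]
 [ 2.5 -0.7]
 [ 0.3  0.5]
 [-1.2  0.2]
 [-1.1 -1.8]
 [ 1.1 -1. ]
 [-1.1  1.9]
 [ 0.9 -1.5]
 [ 1.3 -1.2]
 [-0.1  1.1]
 [-0.5  0.3]
 [ 0.2 -0.4]
 [ 0.7  2. ]]
(array([ 214.2, -574.5,  204.1]), array([-5.8,  0.8,  1. ,  4.5]))
(array([ 233. , -549.8,  242.4]), array([-0.6,  0.1,  0.1,  0.5]))
[329.84720693 456.19088362]
```

Run:
```python
from h import *
s=status.state();R=Ro.from_euler("xyz",s["orientation"],degrees=True).as_matrix();p=s["position"]
F=(310+170/4,100+297/4);B=(310+277/4,100+343/4);Tp=(250+290/3.2,130+283/3.2)
print(F,B,Tp)
def g(a): # dx,dz,halfwidth, 
    f=p+R@np.array([a[0],a[3]+a[2],a[1]]);r=p+R@np.array([a[0],a[3]-a[2],a[1]])
    return np.concatenate([proj("side",f)-F,proj("side",r)-B])
r=least_squares(g,[0,0,45.,0]);print(r.x,r.fun)
# top: which tool (y,z) is the seen front point at x=0..
for z in(-13,-40,-60,-90):
    u=least_squares(lambda a:proj("top",p+R@np.array([a[0],a[1],z]))-Tp,[0,0]).x;print(z,u)
```

```text
(352.5, 174.25) (379.25, 185.75) (340.625, 218.4375)
[ 43.36220786 -70.66067973  38.39022592 -51.93804867] [ 0.48818073 -0.94534693 -0.45512216  0.88132962]
-13 [-3.17162133 72.31893539]
-40 [-1.53633985 69.81046313]
-60 [-0.32502023 67.95233554]
-90 [ 1.49195919 65.16514414]
```

The fingertips appear about 35 mm higher than the reported TCP implies, though x and y agree. I'll go down in steps and check each one in the pictures.

Request:
send_rows:
  moves:
    - [0.88,[-0.005,0,0.07],0]
    - [0.88,[0,0,0.06],0]
    - [0.88,[0,0,0.0],0]

```text
time: 2.42
position: [517.2, 3.6, 149.3]
orientation: [179.6, -0.7, 76.0]
force: [0.3, -0.0, -0.1]
gripper_width: 0.88
```

```bash
cat > look2.py <<'E'
from h import *
import cv2,sys
togo((-93,77),122)
s=status.state();R=Ro.from_euler("xyz",s["orientation"],degrees=True).as_matrix();p=s["position"]
im=viewer.read_camera("side")[:,:,::-1]
o=cv2.resize(im[130:240,290:430],None,fx=5,fy=5,interpolation=cv2.INTER_CUBIC)
for q in[(0,0,0),(0,37,-10),(0,52,-10),(0,-37,-10),(0,-52,-10)]:
    u=proj("side",p+R@np.array(q,float));cv2.circle(o,tuple(int(v) for v in (u-[290,130])*5+2),2,(0,0,255),-1)
cv2.imwrite(f"pics/{sys.argv[1]}.png",o)
E
python3 look2.py s3
```

```text
t 2.42 pos [517.2   3.6 149.3] ori [179.6  -0.7  76. ] box [-85.8  74.5 149.3] F [ 0.3 -0.  -0.1] g 0.88
target [509.5   4.  122. ] yaw 76.0 tool shift/300 [-0.006  -0.0258  0.0909] turn yaw deg 0.0
```

View pics/s3.png

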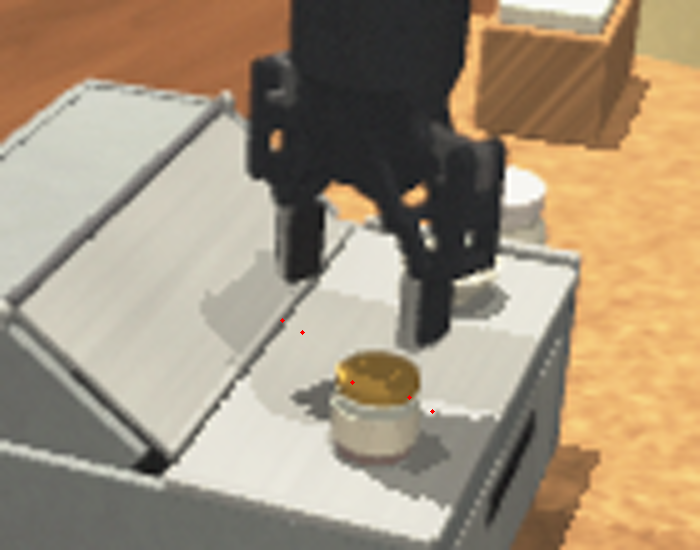

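Request:
send_rows:
  moves:
    - [0.88,[-0.006,-0.03,0.0],0]
    - [0.88,[0,0,0.0],0]

```text
time: 2.63
position: [510.6, 4.1, 154.4]
orientation: [179.2, -0.8, 76.0]
force: [-0.4, 1.0, -0.5]
gripper_width: 0.88
```

```bash
python3 look2.py s4;python3 look.py 4
```

```text
t 2.63 pos [510.6   4.1 154.4] ori [179.2  -0.8  76. ] box [-91.9  76.8 154.4] F [-0.4  1.  -0.5] g 0.88
target [509.5   4.  122. ] yaw 76.0 tool shift/300 [-0.0029 -0.0051  0.1079] turn yaw deg 0.0
```

View pics/s4.png

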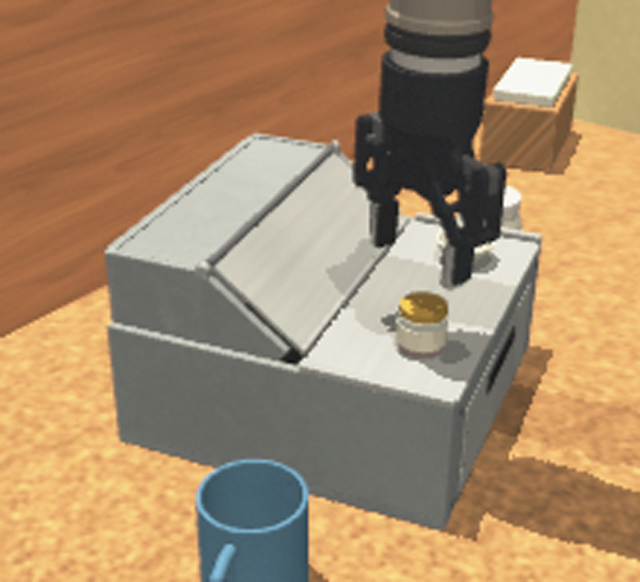

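View pics/t4.png

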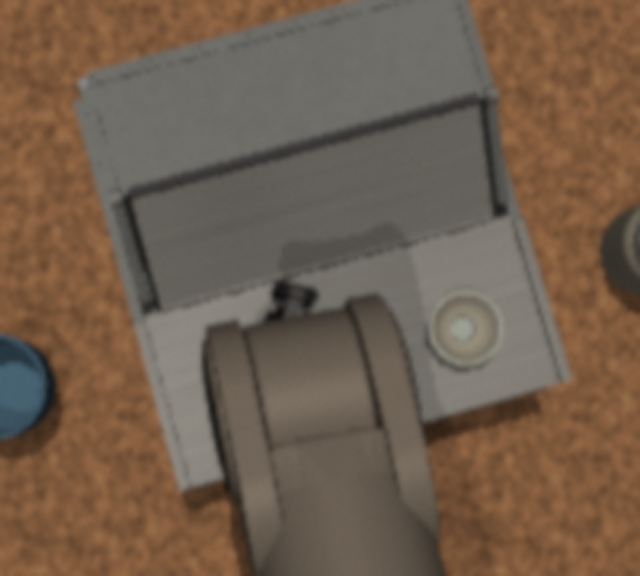

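Request:
send_rows:
  moves:
    - [0.88,[-0.003,-0.01,0.05],0]
    - [0.88,[0,-0.01,0.05],0]
    - [0.88,[0,0,0.0],0]

```text
time: 3.03
position: [509.5, 4.6, 126.5]
orientation: [178.6, -0.9, 75.9]
force: [0.0, -0.1, -0.5]
gripper_width: 0.88
```

```bash
python3 look2.py s5
```

```text
t 3.03 pos [509.5   4.6 126.5] ori [178.6  -0.9  75.9] box [-92.8  77.6 126.5] F [ 0.  -0.1 -0.5] g 0.88
target [509.5   4.  122. ] yaw 76.0 tool shift/300 [-0.0023  0.0001  0.015 ] turn yaw deg 0.1
```

View pics/s5.png

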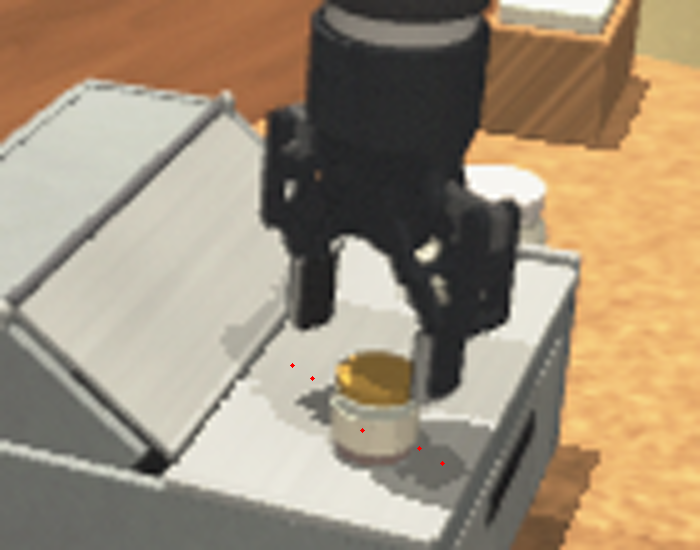

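Request:
send_rows:
  moves:
    - [0.88,[-0.002,-0.005,0.04],0]
    - [0.88,[0,-0.005,0.035],0]
    - [0.88,[0,0,0.0],0]

```text
time: 3.33
position: [511.4, 5.1, 107.6]
orientation: [178.2, -1.0, 75.9]
force: [0.0, 0.2, -0.8]
gripper_width: 0.877
```

```bash
python3 look2.py s6
```

```text
t 3.33 pos [511.4   5.1 107.6] ori [178.2  -1.   75.9] box [-90.9  77.5 107.6] F [ 0.   0.2 -0.8] g 0.877
target [509.5   4.  122. ] yaw 76.0 tool shift/300 [-0.0042 -0.0037 -0.0481] turn yaw deg 0.1
```

View pics/s6.png

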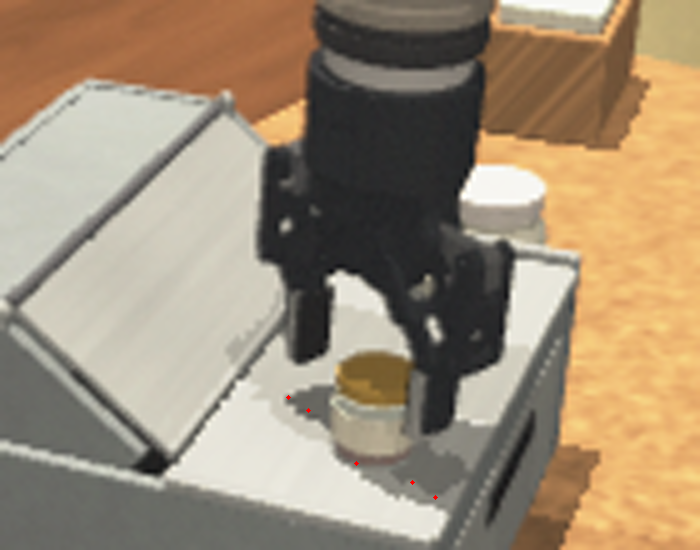

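Run:
```python
from h import *
s=status.state();R=Ro.from_euler("xyz",s["orientation"],degrees=True).as_matrix();p=s["position"]
for nm,px,py in(("front",310,361),("front",288,353),("rear",433,432),("rear",412,428)):
    uv=(290+(px+.5)/5-.4,130+(py)/5)
    a=least_squares(lambda a:proj("side",p+R@np.array([0,a[0],a[1]]))-uv,[0,0]).x
    print(nm,a.round(1),"world z",(p+R@np.array([0,a[0],a[1]]))[2].round(1))
    for x in(-11,11):
        a=least_squares(lambda a:proj("side",p+R@np.array([x,a[0],a[1]]))-uv,[0,0]).x;print("   x",x,a.round(1))
```

```text
front [ 37.2 -35.8] world z 145.6
   x -11 [ 49.  -26.3]
   x 11 [ 25.4 -45.4]
front [ 53.3 -32.3] world z 142.6
   x -11 [ 65.4 -22.7]
   x 11 [ 41.2 -42. ]
rear [-47.  -40.9] world z 147.8
   x -11 [-37.  -31.4]
   x 11 [-57.  -50.3]
rear [-34. -36.] world z 143.4
   x -11 [-23.7 -26.4]
   x 11 [-44.3 -45.6]
```

Request:
send_rows:
  moves:
    - [0.8,[-0.004,-0.02,0.015],0]
    - [0.8,[0,-0.005,0.02],0]
    - [0.8,[0,0,0.0],0]

```text
time: 3.63
position: [506.2, 6.0, 98.8]
orientation: [177.9, -1.1, 75.9]
force: [-0.2, -0.4, 0.5]
gripper_width: 0.796
```

```bash
python3 look2.py s7
```

```text
t 3.63 pos [506.2   6.   98.8] ori [177.9  -1.1  75.9] box [-95.6  79.9  98.8] F [-0.2 -0.4  0.5] g 0.796
target [509.5   4.  122. ] yaw 76.0 tool shift/300 [-0.0025  0.0153 -0.0768] turn yaw deg 0.1
```

View pics/s7.png

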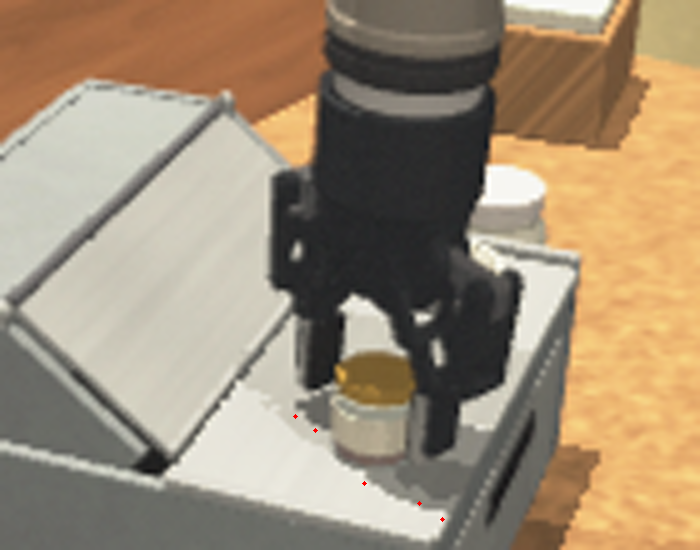

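Run:
```python
from h import *
s=status.state();R=Ro.from_euler("xyz",s["orientation"],degrees=True).as_matrix();p=s["position"]
for nm,px,py in(("front",318,389),("rear",438,456)):
    uv=(290+(px+.5)/5-.4,130+(py)/5)
    for x in(0,6,11):
        a=least_squares(lambda a:proj("side",p+R@np.array([x,a[0],a[1]]))-uv,[0,0]).x;print(nm,x,a.round(1),"world z",(p+R@np.array([x,a[0],a[1]]))[2].round(1))
```

```text
front 0 [ 36.6 -32.2] world z 132.9
front 6 [ 30.3 -37.6] world z 138.1
front 11 [ 25.1 -42. ] world z 142.5
rear 0 [-45.1 -39.4] world z 136.9
rear 6 [-50.5 -44.6] world z 142.1
rear 11 [-55.  -49.1] world z 146.4
```

Request:
send_rows:
  moves:
    - [0.8,[0,0,0.02],0]
    - [0.8,[0,0.01,0.005],0]
    - [0.8,[0,0.013,0.0],0]
    - [0.8,[0,0.013,0],0]

```text
time: 4.02
position: [518.0, 3.5, 92.1]
orientation: [177.8, -1.1, 76.0]
force: [-1.4, -0.2, -0.2]
gripper_width: 0.8
```

```bash
python3 look2.py s8
```

```text
t 4.02 pos [518.    3.5  92.1] ori [177.8  -1.1  76. ] box [-85.   74.2  92.1] F [-1.4 -0.2 -0.2] g 0.8
target [509.5   4.  122. ] yaw 76.0 tool shift/300 [-0.0035 -0.0239 -0.1009] turn yaw deg 0.1
```

View pics/s8.png

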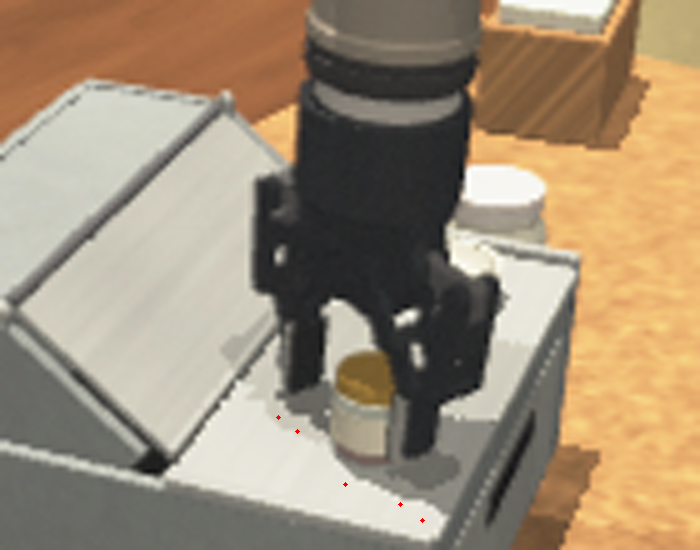

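Request:
send_rows:
  moves:
    - [0.8,[0,0.012,0.001],0]
    - [0.8,[0,0.012,0.001],0]
    - [0.8,[0,0.012,0.001],0]
    - [0.8,[0,0.012,0.001],0]
    - [0.8,[0,0.0,0.0],0]

```text
time: 4.48
position: [535.2, -0.6, 91.7]
orientation: [177.7, -1.1, 75.9]
force: [-0.4, -0.5, 0.5]
gripper_width: 0.796
```

```bash
python3 look2.py s9
```

```text
t 4.48 pos [535.2  -0.6  91.7] ori [177.7  -1.1  75.9] box [-69.6  65.5  91.7] F [-0.4 -0.5  0.5] g 0.796
target [509.5   4.  122. ] yaw 76.0 tool shift/300 [-0.0041 -0.0827 -0.1043] turn yaw deg 0.1
```

View pics/s9.png

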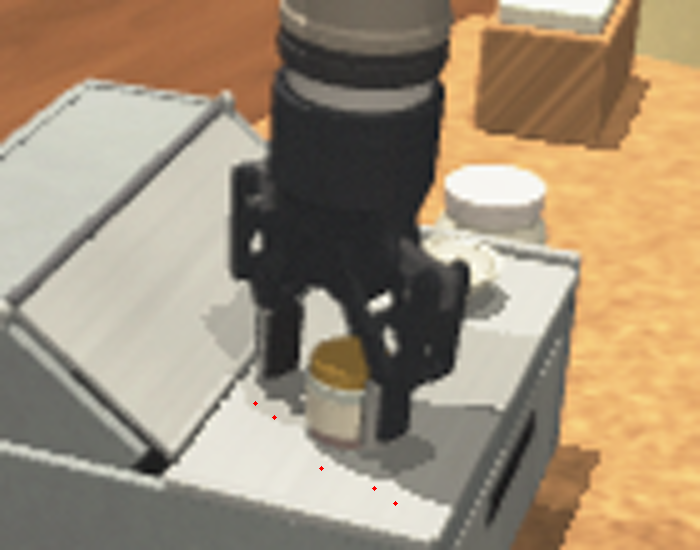

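The jar slides upright ahead of the rear finger, its left edge moving from 332 to 307. The front fingertip at (280,375) is nearing the flap.

Request:
send_rows:
  moves:
    - [0.8,[0,0.012,0.001],0]
    - [0.8,[0,0.012,0.001],0]
    - [0.8,[0,0.012,0.001],0]
    - [0.8,[0,0.012,0.001],0]
    - [0.8,[0,0.012,0.001],0]

```text
time: 4.95
position: [552.7, -4.8, 90.8]
orientation: [177.8, -1.1, 75.9]
force: [-0.8, 0.4, 0.2]
gripper_width: 0.803
```

```bash
python3 look2.py s10
```

```text
t 4.95 pos [552.7  -4.8  90.8] ori [177.8  -1.1  75.9] box [-53.9  56.6  90.8] F [-0.8  0.4  0.2] g 0.803
target [509.5   4.  122. ] yaw 76.0 tool shift/300 [-0.0045 -0.1429 -0.1094] turn yaw deg 0.1
```

View pics/s10.png

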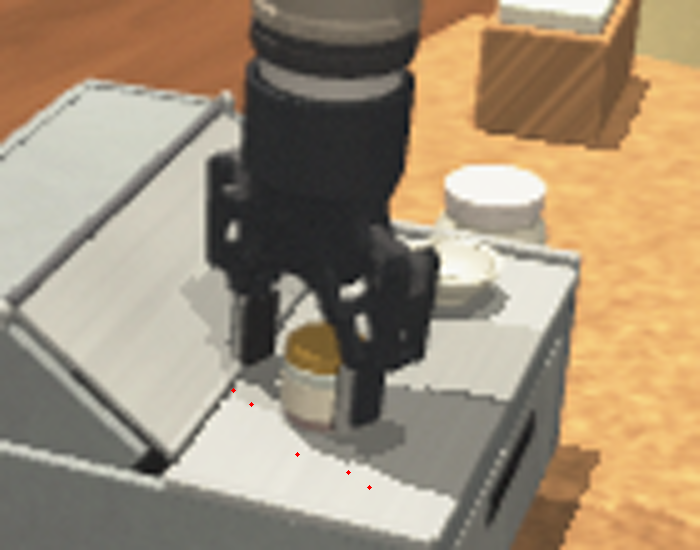

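Request:
send_rows:
  moves:
    - [0.8,[0,0.012,0.001],0]
    - [0.8,[0,0.012,0.001],0]
    - [0.8,[0,0.012,0.001],0]
    - [0.8,[0,0.012,0.001],0]
    - [0.8,[0,0.012,0.001],0]

```text
time: 5.42
position: [568.7, -9.2, 88.7]
orientation: [178.3, -1.0, 76.0]
force: [-3.4, 0.6, 0.7]
gripper_width: 0.801
```

```bash
python3 look2.py s11
```

```text
t 5.42 pos [568.7  -9.2  88.7] ori [178.3  -1.   76. ] box [-39.7  48.   88.7] F [-3.4  0.6  0.7] g 0.801
target [509.5   4.  122. ] yaw 76.0 tool shift/300 [-0.0033 -0.1987 -0.117 ] turn yaw deg 0.1
```

View pics/s11.png

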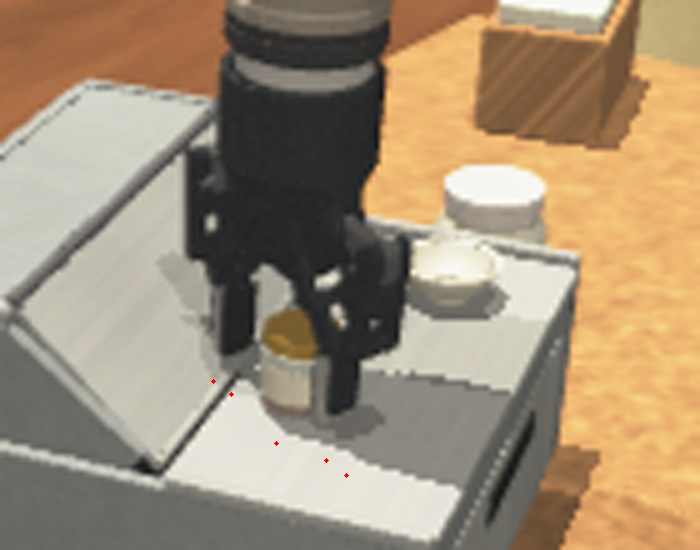

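Request:
send_rows:
  moves:
    - [0.8,[0,0.012,-0.002],0]
    - [0.8,[0,0.012,-0.001],0]
    - [0.8,[0,0.012,-0.001],0]
    - [0.8,[0,0.012,0],0]
    - [0.8,[0,0.008,0],0]

```text
time: 5.88
position: [585.2, -14.1, 89.3]
orientation: [178.5, -1.0, 75.9]
force: [-3.9, 0.5, 0.8]
gripper_width: 0.801
```

```bash
python3 look2.py s12
```

```text
t 5.88 pos [585.2 -14.1  89.3] ori [178.5  -1.   75.9] box [-25.2  38.7  89.3] F [-3.9  0.5  0.8] g 0.801
target [509.5   4.  122. ] yaw 76.0 tool shift/300 [-0.0009 -0.2565 -0.1158] turn yaw deg 0.1
```

View pics/s12.png

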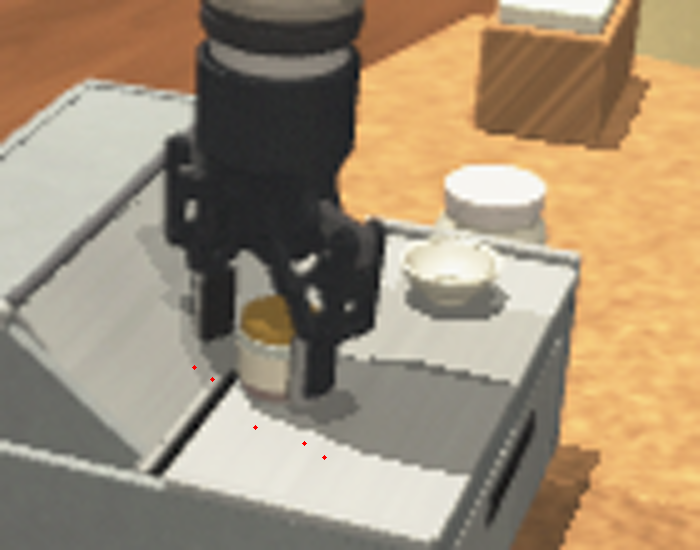

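Request:
send_rows:
  moves:
    - [0.8,[0,0.01,0],0]
    - [0.8,[0,0.01,0],0]
    - [0.8,[0,0.01,0],0]

```text
time: 6.18
position: [593.3, -16.2, 89.1]
orientation: [178.6, -0.9, 76.0]
force: [-4.6, 0.6, 0.2]
gripper_width: 0.802
```

```bash
python3 look2.py s13; python3 look.py 13
```

```text
t 6.18 pos [593.3 -16.2  89.1] ori [178.6  -0.9  76. ] box [-18.1  34.4  89.1] F [-4.6  0.6  0.2] g 0.802
target [509.5   4.  122. ] yaw 76.0 tool shift/300 [-0.0007 -0.2845 -0.1164] turn yaw deg 0.1
```

View pics/s13.png

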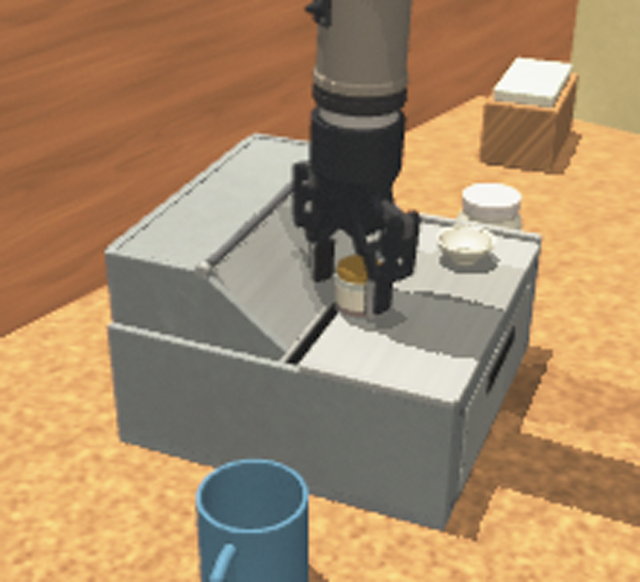

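View pics/t13.png

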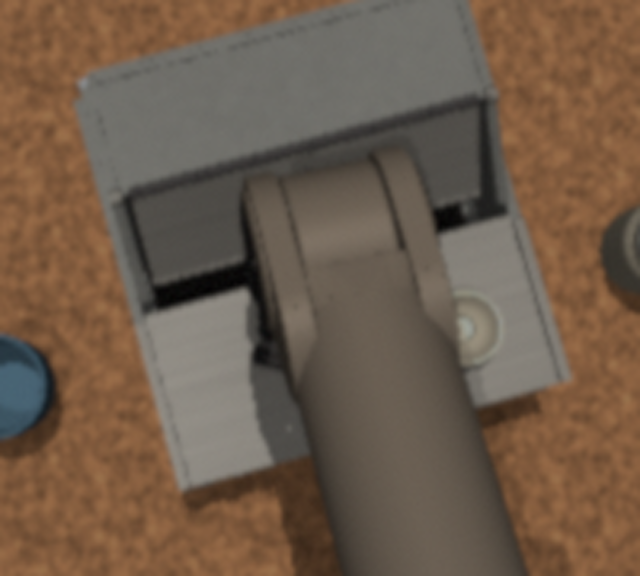

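Run:
```python
import cv2
a=cv2.imread("pics/t13.png")[150:330,100:330];cv2.imwrite("pics/t13c.png",cv2.resize(a,None,fx=3,fy=3))
a=cv2.imread("pics/s13.png")[220:390,190:420];cv2.imwrite("pics/s13c.png",cv2.resize(a,None,fx=3,fy=3))
```

```text
(no output)
```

View pics/t13c.png

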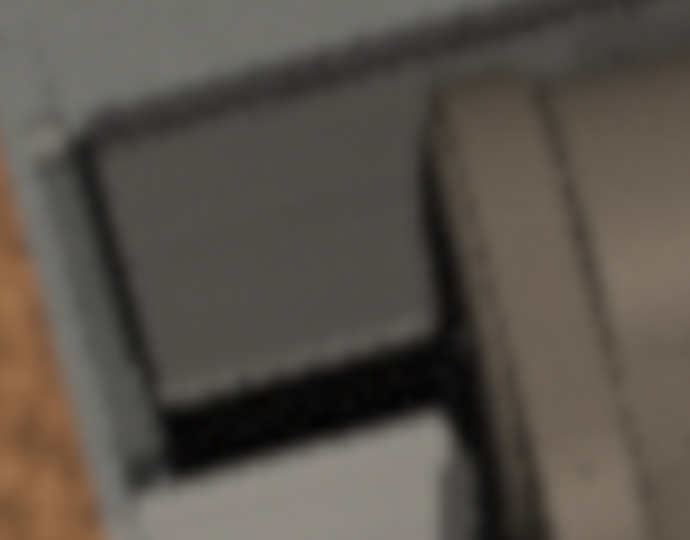

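View pics/s13c.png

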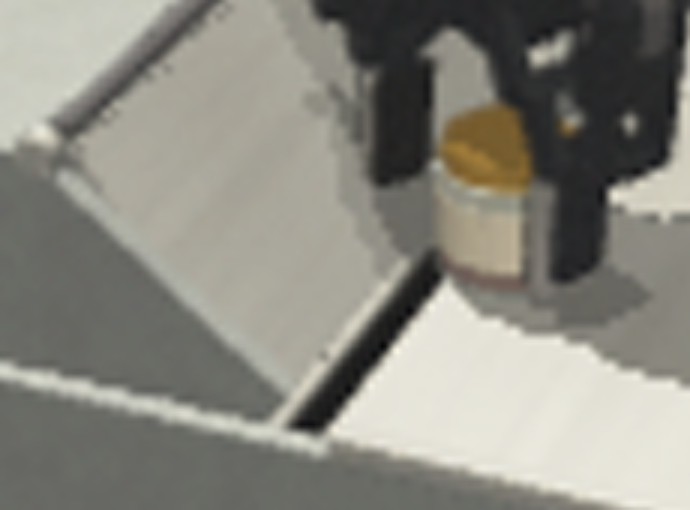

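```bash
cat > flap.py <<'E'
from h import *
def edge(th,y): a=np.radians(38)+th; return np.array([62-104*np.cos(a),y,186-104*np.sin(a)])
def theta(px,py,y=126):
    # px,py in t-crop (3.2x)
    uv=(250+px/3.2,130+py/3.2)
    return least_squares(lambda a:proj("top",b2w(b,edge(a[0],y)))-uv,[0.3]).x[0]
E
python3 - <<'E'
from flap import *
t=lambda x,y:(100+x/3,150+y/3)
print(theta(*t(165,408)),theta(*t(170,400)),theta(*t(175,473)))
for z in (120,):
  print(w2b(b,back("top",(250+t(175,473)[0]/3.2,130+t(175,473)[1]/3.2),120)))
E
```

```text
0.28925146318986694 0.3089373216304789 0.0654741163765076
[-15.78960844 131.16183982 120.        ]
```

Request:
send_rows:
  moves:
    - [0.84,[0,0.007,0],0]
    - [0.88,[0,0.008,0],0]
    - [0.88,[0,0.005,0],0]
    - [0.88,[0,0.008,0],0]
    - [0.88,[0,0.008,0],0]

```text
time: 6.75
position: [602.1, -18.6, 88.6]
orientation: [178.9, -0.9, 76.0]
force: [-6.0, 0.9, 0.8]
gripper_width: 0.881
```

```bash
python3 look2.py s14; python3 look.py 15
```

```text
t 6.75 pos [602.1 -18.6  88.6] ori [178.9  -0.9  76. ] box [-10.2  29.7  88.6] F [-6.   0.9  0.8] g 0.881
target [509.5   4.  122. ] yaw 76.0 tool shift/300 [-1.000e-04 -3.155e-01 -1.175e-01] turn yaw deg 0.1
```

View pics/s14.png

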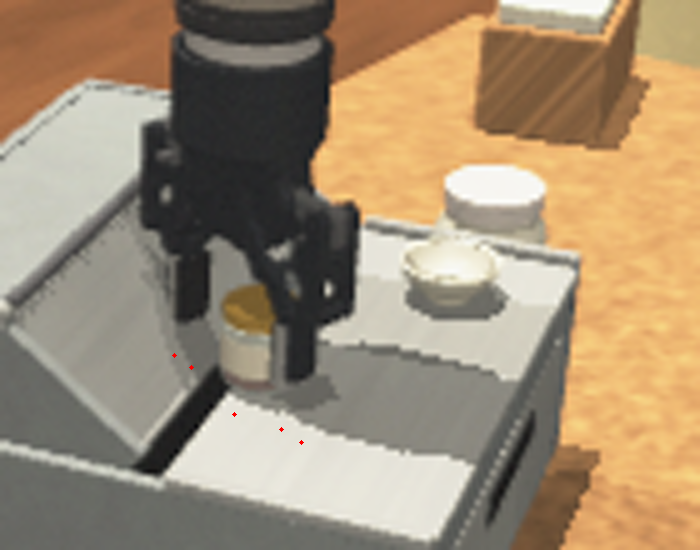

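View pics/t15.png

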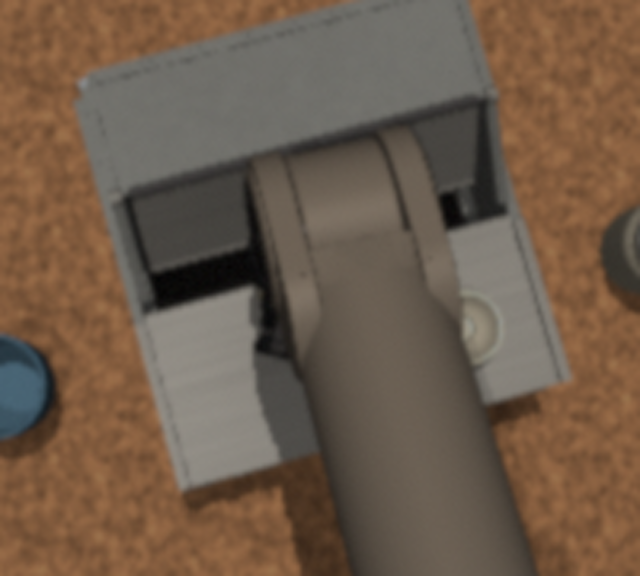

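Request:
send_rows:
  moves:
    - [0.88,[-0.006,0.009,0],0.039]
    - [0.88,[-0.006,0.009,0],0.039]
    - [0.88,[0,0,0],0]

```text
time: 7.15
position: [606.9, -21.5, 89.0]
orientation: [179.0, -1.2, 68.8]
force: [-3.9, -0.7, 0.8]
gripper_width: 0.876
```

```bash
python3 look2.py s16
```

```text
t 7.15 pos [606.9 -21.5  89. ] ori [179.   -1.2  68.8] box [-6.4 25.5 89. ] F [-3.9 -0.7  0.8] g 0.876
target [509.5   4.  122. ] yaw 76.0 tool shift/300 [-0.0359 -0.3315 -0.1169] turn yaw deg 7.2
```

View pics/s16.png

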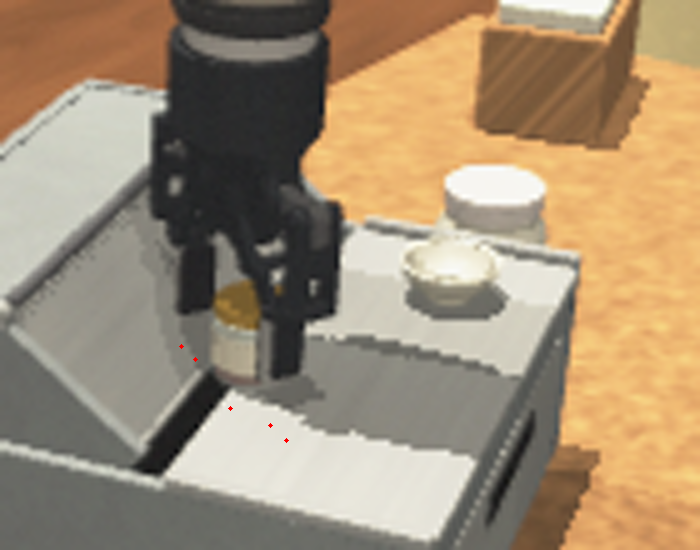

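Request:
send_rows:
  moves:
    - [0.88,[-0.004,0.012,0],0.02]
    - [0.88,[-0.003,0.01,0],0.02]
    - [0.88,[0,0.0,0],0]

```text
time: 7.45
position: [611.5, -24.6, 89.2]
orientation: [179.1, -1.3, 65.4]
force: [-3.5, 0.7, 0.5]
gripper_width: 0.88
```

```bash
python3 look2.py s17
```

```text
t 7.45 pos [611.5 -24.6  89.2] ori [179.1  -1.3  65.4] box [-2.9 21.3 89.2] F [-3.5  0.7  0.5] g 0.88
target [509.5   4.  122. ] yaw 76.0 tool shift/300 [-0.0524 -0.3472 -0.116 ] turn yaw deg 10.6
```

View pics/s17.png

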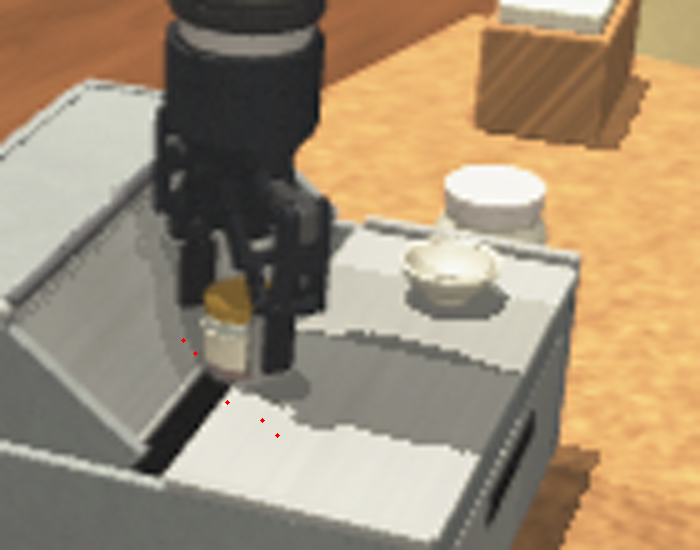

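Run:
```python
from flap import *
def th(px,py,y=127):
    uv=(290+px/5,130+py/5)
    r=least_squares(lambda a:proj("side",b2w(b,edge(a[0],y)))-uv,[0.3]);return r.x,r.fun
print(th(140,452))
uv=(290+165/5,130+478/5);print(w2b(b,back("side",uv,120)))
for p in((228,368),(228,380),(205,365),(250,372)):
    print(p,w2b(b,back("side",(290+p[0]/5,130+p[1]/5),120)).round(1))
p=(232,297)
print('lid',w2b(b,back("side",(290+p[0]/5,130+p[1]/5),162)).round(1))
for p in((205,383),(225,387),(185,440)):
    print('edge?',w2b(b,back("side",(290+p[0]/5,130+p[1]/5),120)).round(1))
```

```text
(array([0.17431291]), array([2.65526066, 4.52000192]))
[-20.45136842 143.0679722  120.        ]
(228, 368) [-10.6  38.9 120. ]
(228, 380) [-14.9  50.  120. ]
(205, 365) [  1.2  40.6 120. ]
(250, 372) [-22.2  38.3 120. ]
lid [-12.8  41.  162. ]
edge? [ -5.5  57.1 120. ]
edge? [-16.   56.9 120. ]
edge? [-16.5 109.7 120. ]
```

Request:
send_rows:
  moves:
    - [0.94,[0,0.009,0.004],0]
    - [1.0,[0,0.009,0.004],0]
    - [1.0,[0,0.0,0],0]

```text
time: 7.75
position: [612.9, -30.0, 86.7]
orientation: [179.4, -0.8, 65.4]
force: [-1.0, -1.0, -0.1]
gripper_width: 1.002
```

```bash
python3 look2.py s18; python3 look.py 19
```

```text
t 7.75 pos [612.9 -30.   86.7] ori [179.4  -0.8  65.4] box [-3.  15.8 86.7] F [-1.  -1.  -0.1] g 1.002
target [509.5   4.  122. ] yaw 76.0 tool shift/300 [-0.0385 -0.3591 -0.1221] turn yaw deg 10.6
```

View pics/s18.png

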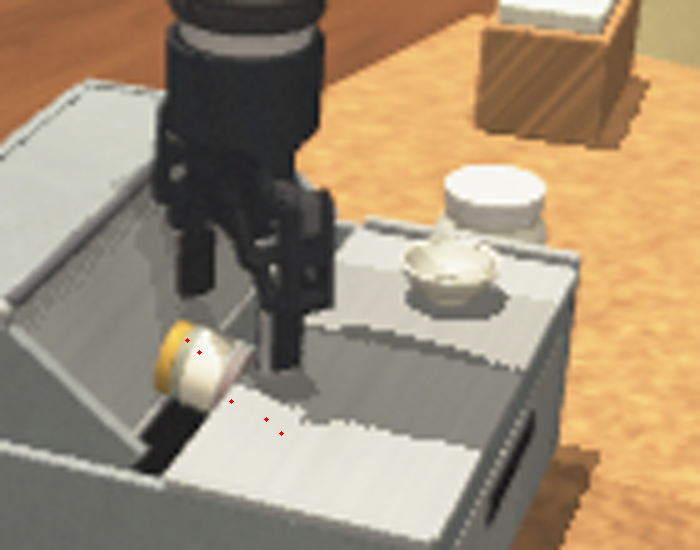

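View pics/t19.png

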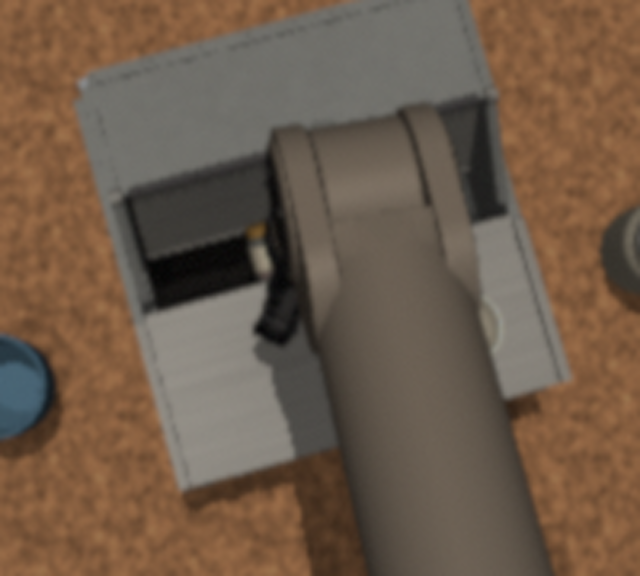

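```bash
python3 look2.py s20
```

```text
t 7.9 pos [613.2 -30.2  87.1] ori [179.3  -0.8  65.4] box [-2.8 15.5 87.1] F [-4.2 -2.6  1.2] g 1.002
target [509.5   4.  122. ] yaw 76.0 tool shift/300 [-0.0387 -0.3603 -0.1213] turn yaw deg 10.6
```

View pics/s20.png

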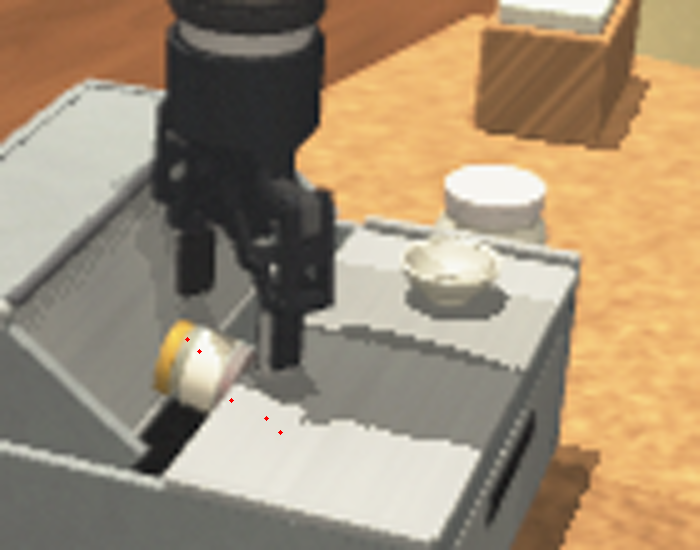

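The jar has tipped over the edge but is lodged between the shelf edge and the held flap, so the flap has to open further. I'll check the clearance of the front knuckle to the hinge before going on.

```bash
python3 - <<'E'
from flap import *
s=status.state();R=Ro.from_euler("xyz",s["orientation"],degrees=True).as_matrix();p=s["position"]
def pt(px,py,x):
    uv=(290+px/5,130+py/5)
    a=least_squares(lambda a:proj("side",p+R@np.array([x,a[0],a[1]]))-uv,[0,0]).x
    return a.round(1),w2b(b,p+R@np.array([x,a[0],a[1]])).round(1)
for n,q in dict(kn_top=(158,115),kn_bot=(157,205),ftip=(195,296),ftipL=(178,293),rtip=(287,369)).items():
    print(n,[pt(*q,x) for x in(0,11)])
# jar lid / base points at guessed z
for q,z in(((178,360),125),((240,360),120)): print(q,w2b(b,back("side",(290+q[0]/5,130+q[1]/5),z)).round(1))
t=lambda x,y:(250+x/3.2,130+y/3.2)
for q,z in(((257,230),120),((268,270),120)): print('top',q,w2b(b,back("top",t(*q),z)).round(1))
print(theta(150,265),theta(156,262))
E
python3 - <<'E'
import cv2
a=cv2.imread("pics/t19.png")[150:350,100:330];cv2.imwrite("pics/t19c.png",cv2.resize(a,None,fx=3,fy=3,interpolation=cv2.INTER_CUBIC))
E
```

```text
kn_top [(array([  89.3, -125.5]), array([ 62.7, -43.1, 213.6])), (array([  67.2, -135.8]), array([ 52.9, -20.4, 223.8]))]
kn_bot [(array([ 88.8, -73.4]), array([ 63.2, -42.6, 161.5])), (array([ 66.7, -85.1]), array([ 53.4, -19.9, 173.1]))]
ftip [(array([ 41.8, -40.5]), array([ 28.2, -11.9, 128.1])), (array([ 21. , -53.2]), array([ 19.4,  10. , 140.7]))]
ftipL [(array([ 61.6, -32.7]), array([ 43.4, -24.8, 120.5])), (array([ 40.3, -45.6]), array([ 34.1,  -2.5, 133.2]))]
rtip [(array([-56.4, -48.3]), array([-46.4,  52. , 134.6])), (array([-74.5, -60.7]), array([-53.3,  72.2, 147. ]))]
(178, 360) [ 12.4  49.3 125. ]
(240, 360) [-13.3  29.  120. ]
top (257, 230) [ 19.9  44.8 120. ]
top (268, 270) [-11.1  45.2 120. ]
0.4801077519392618 0.4905927649633407
```

View pics/t19c.png

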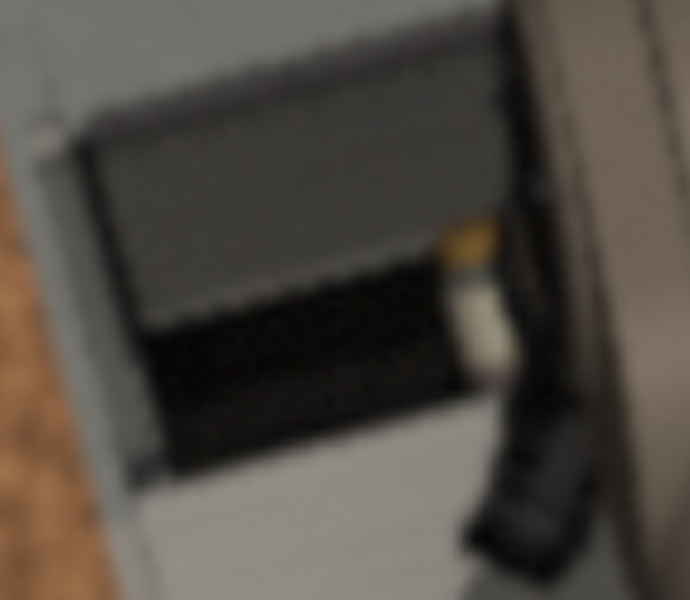

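Request:
send_rows:
  moves:
    - [1.0,[-0.026,0.021,0],0]
    - [1.0,[-0.026,0.021,0],0]
    - [1.0,[-0.026,0.021,0],0]
    - [1.0,[0,0,0],0]

```text
time: 8.28
position: [622.6, -60.5, 88.6]
orientation: [179.1, -0.9, 65.6]
force: [-2.4, -3.6, 1.0]
gripper_width: 1.0
```

```bash
python3 look2.py s21; python3 look.py 22; python3 -c "
from cell import status
print(status.state()['q'].round(0))"
```

```text
t 8.28 pos [622.6 -60.5  88.6] ori [179.1  -0.9  65.6] box [ -2.1 -16.2  88.6] F [-2.4 -3.6  1. ] g 1.0
target [509.5   4.  122. ] yaw 76.0 tool shift/300 [ 0.0414 -0.4303 -0.1178] turn yaw deg 10.5
[ 22.  33. -27.  84.  15.  66. -32.]
```

View pics/s21.png

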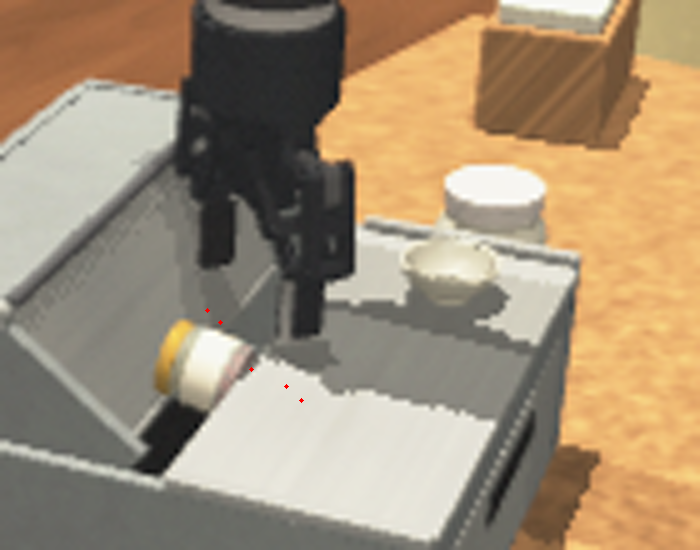

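View pics/t22.png

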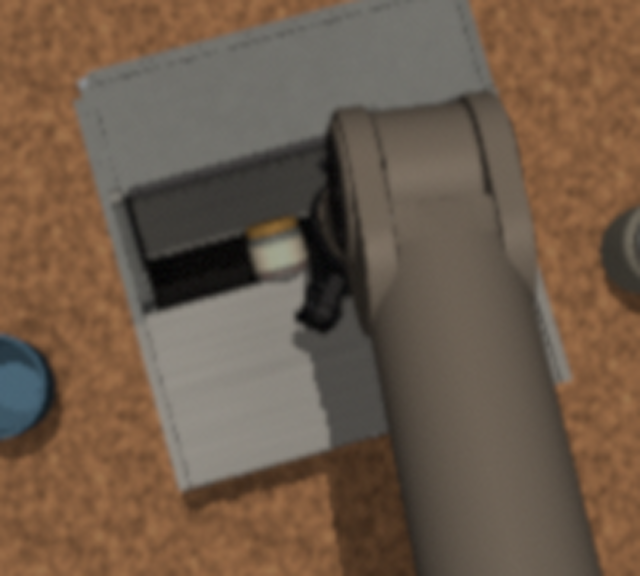

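Request:
send_rows:
  moves:
    - [0.88,[0.012,0.018,-0.008],0.05]
    - [0.76,[0.01,0.018,-0.008],0.05]
    - [0.64,[0.009,0.018,-0.008],0.05]

```text
time: 8.68
position: [638.9, -54.8, 96.3]
orientation: [179.6, -1.2, 51.8]
force: [-4.4, -1.3, -0.3]
gripper_width: 0.648
```

```bash
python3 look2.py s23
```

```text
t 8.68 pos [638.9 -54.8  96.3] ori [179.6  -1.2  51.8] box [ 15.1 -15.3  96.3] F [-4.4 -1.3 -0.3] g 0.648
target [509.5   4.  122. ] yaw 76.0 tool shift/300 [-0.1105 -0.4596 -0.0908] turn yaw deg 24.2
```

View pics/s23.png

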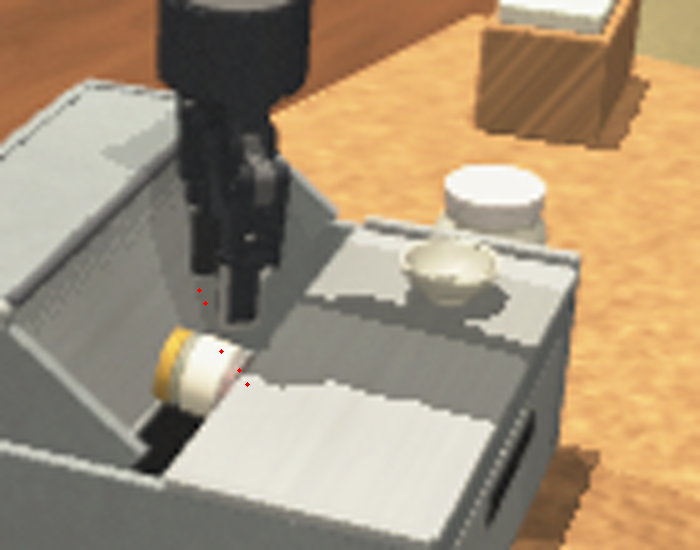

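Request:
send_rows:
  moves:
    - [0.5,[-0.002,0.033,-0.008],0.05]
    - [0.36,[0,0.031,-0.006],0.05]
    - [0.22,[0,0.027,-0.006],0.05]
    - [0.2,[0.004,0.005,0],0.05]

```text
time: 9.07
position: [657.7, -63.1, 100.9]
orientation: [-179.2, -1.2, 34.0]
force: [-3.4, -2.2, 2.2]
gripper_width: 0.2
```

```bash
python3 look2.py s24; python3 look.py 25
```

```text
t 9.07 pos [657.7 -63.1 100.9] ori [-179.2   -1.2   34. ] box [ 30.9 -28.5 100.9] F [-3.4 -2.2  2.2] g 0.2
target [509.5   4.  122. ] yaw 76.0 tool shift/300 [-0.2829 -0.4628 -0.0698] turn yaw deg 42.0
```

View pics/s24.png

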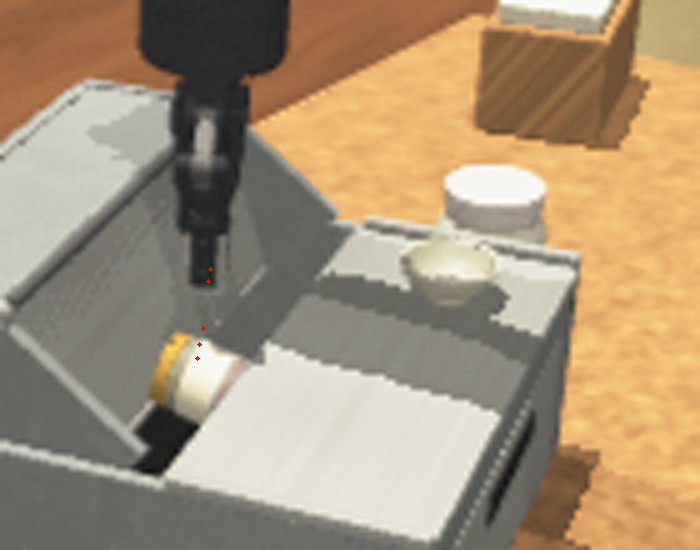

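View pics/t25.png

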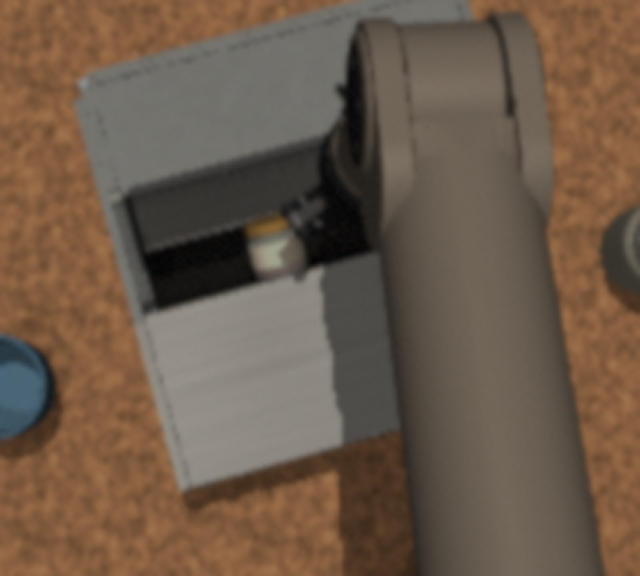

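Request:
send_rows:
  moves:
    - [0.2,[0.012,0.006,0],0.04]
    - [0.2,[0.012,0.005,0],0.04]
    - [0.2,[0.01,0.003,0],0.03]

```text
time: 9.47
position: [663.9, -59.0, 99.4]
orientation: [-178.7, -0.6, 24.7]
force: [-4.4, -1.4, 2.1]
gripper_width: 0.198
```

```bash
python3 look2.py s26
```

```text
t 9.47 pos [663.9 -59.   99.4] ori [-178.7   -0.6   24.7] box [ 38.  -26.2  99.4] F [-4.4 -1.4  2.1] g 0.198
target [509.5   4.  122. ] yaw 76.0 tool shift/300 [-0.3789 -0.4074 -0.0702] turn yaw deg 51.3
```

View pics/s26.png

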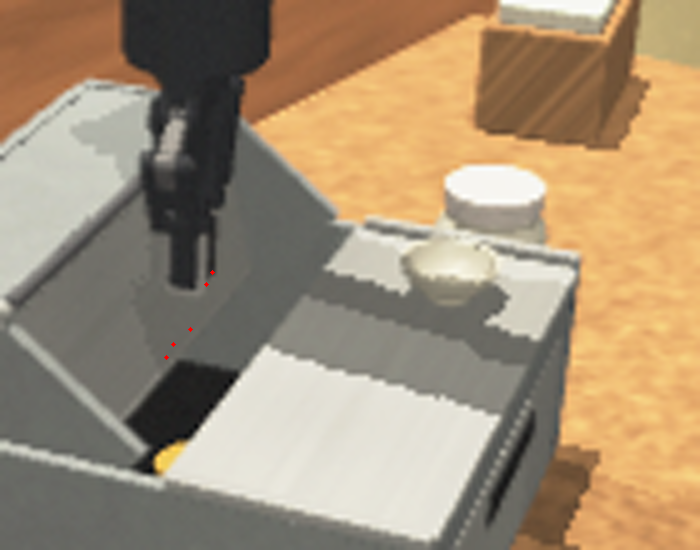

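Request:
send_rows:
  moves:
    - [0.2,[0,0,0],0]
    - [0.2,[0,0,0],0]
    - [0.2,[0,0,0],0]
    - [0.2,[0,0,0],0]
    - [0.2,[0,0,0],0]

```text
time: 9.93
position: [662.6, -59.5, 99.8]
orientation: [-178.8, -0.5, 25.2]
force: [-3.7, -0.7, 2.0]
gripper_width: 0.197
```

```bash
python3 look2.py s27; python3 look.py 28
```

```text
t 9.93 pos [662.6 -59.5  99.8] ori [-178.8   -0.5   25.2] box [ 36.6 -26.3  99.8] F [-3.7 -0.7  2. ] g 0.197
target [509.5   4.  122. ] yaw 76.0 tool shift/300 [-0.3706 -0.4104 -0.0687] turn yaw deg 50.8
```

View pics/s27.png

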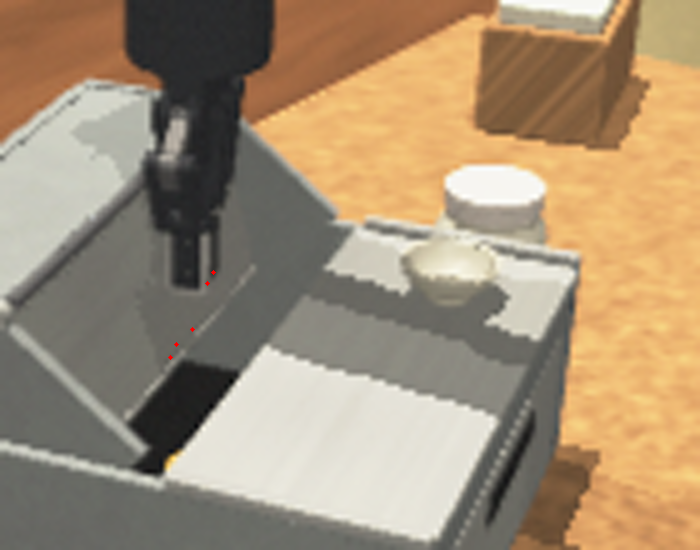

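View pics/t28.png

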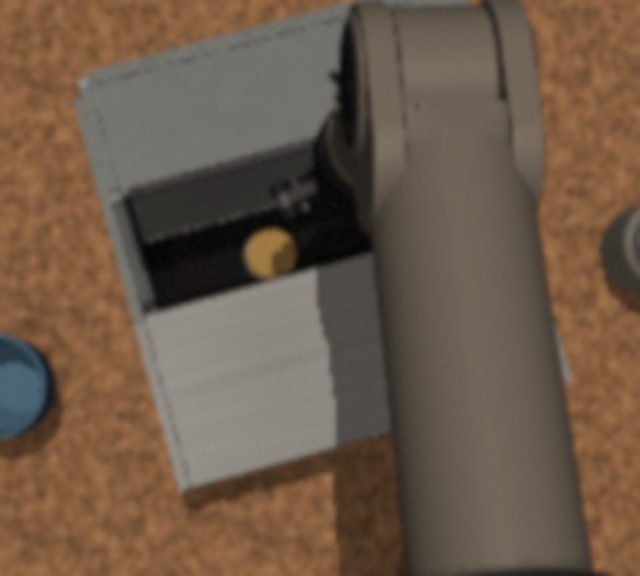

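The jar is standing on the box floor, its lid at (270,252) in the top crop with a size that matches floor depth. I'll back the finger out and let the flap follow.

Request:
send_rows:
  moves:
    - [0.2,[-0.03,-0.01,0],0]
    - [0.2,[-0.045,-0.015,0],0]
    - [0.2,[-0.045,-0.015,0],0]
    - [0.2,[-0.045,-0.015,0],0]
    - [0.2,[-0.04,-0.015,0],0]

```text
time: 10.5
position: [609.7, -63.2, 102.6]
orientation: [-179.3, -2.1, 25.4]
force: [-0.3, -0.2, 2.1]
gripper_width: 0.196
```

```bash
python3 look2.py s29
```

```text
t 10.5 pos [609.7 -63.2 102.6] ori [-179.3   -2.1   25.4] box [-15.3 -15.3 102.6] F [-0.3 -0.2  2.1] g 0.196
target [509.5   4.  122. ] yaw 76.0 tool shift/300 [-0.2029 -0.3467 -0.0675] turn yaw deg 50.6
```

View pics/s29.png

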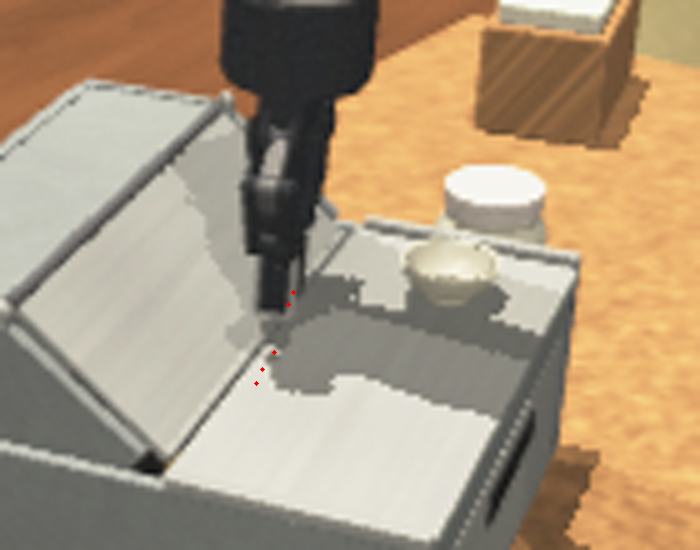

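Request:
send_rows:
  moves:
    - [0.2,[-0.04,-0.02,-0.01],0]
    - [0.2,[-0.04,-0.02,-0.02],0]
    - [0.2,[-0.01,0,-0.08],0]
    - [0.2,[-0.02,0,-0.12],0]
    - [0.2,[-0.03,0,-0.12],0]

```text
time: 10.97
position: [563.0, -66.1, 202.0]
orientation: [-178.7, -2.3, 25.9]
force: [1.0, -0.5, 0.3]
gripper_width: 0.199
```

Request:
send_rows:
  moves:
    - [0.2,[-0.08,0,-0.1],0]
    - [0.2,[-0.12,0,-0.05],0]
    - [0.2,[-0.12,0,0],0]
    - [0.2,[-0.08,0,0],0]
    - [0.2,[0,0,0],0]

```text
time: 11.38
position: [467.8, -118.2, 255.7]
orientation: [-180.0, -4.6, 26.7]
force: [-0.9, -0.2, 0.1]
gripper_width: 0.201
```

```bash
python3 look2.py s30; python3 look.py 31; python3 -c "
import cv2
from h import *
a=viewer.read_camera('top')[:,:,::-1];cv2.imwrite('pics/tf.png',a)"
```

```text
t 11.38 pos [ 467.8 -118.2  255.7] ori [-180.    -4.6   26.7] box [-166.8  -28.9  255.7] F [-0.9 -0.2  0.1] g 0.201
target [509.5   4.  122. ] yaw 76.0 tool shift/300 [ 0.2706 -0.3011  0.4688] turn yaw deg 49.3
```

View pics/s31.png

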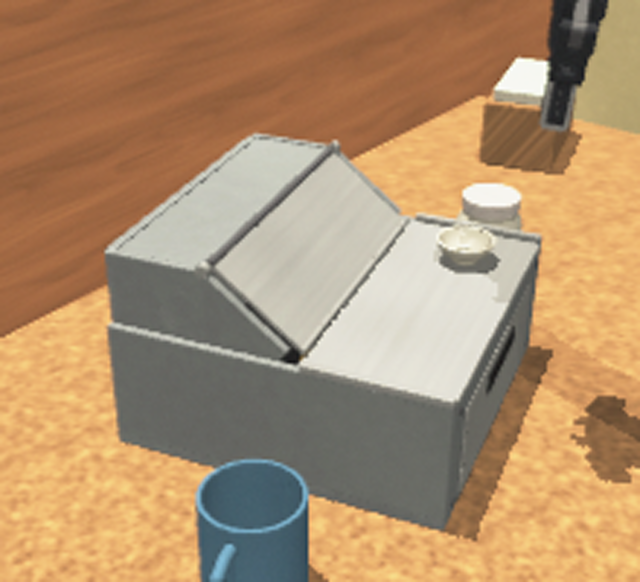

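View pics/tf.png

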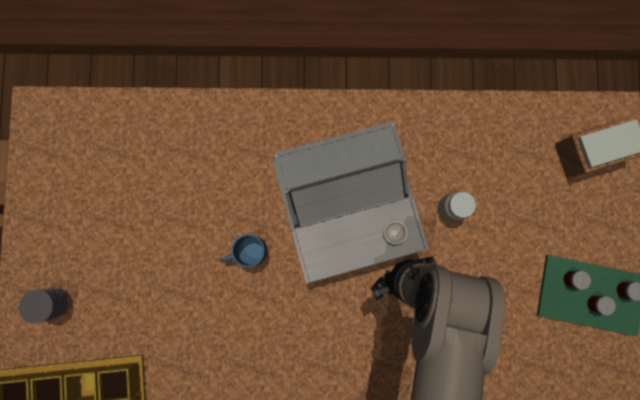

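The flap is shut, the shelf is clear of the jar, and the dish (395,233), mug (249,252) and sugar jar (460,206) are where they were. The arm is clear, so I'm handing in.

Request:
send_rows:
  moves:
    - [0.2,[0,0,0],0]
    - [0.2,[0,0,0],0]
    - [0.2,[0,0,0],0]

```text
time: 11.83
position: [474.2, -110.4, 253.3]
orientation: [-179.6, -4.7, 27.5]
force: [0.4, 0.2, 0.1]
gripper_width: 0.203
```

```bash
python3 -c "
from cell import bot
print(bot.sign_off())"
```

```text
the job is handed in; nothing more can be done
None
```

The jam jar is in the box and the flap has closed again. I handed the job in at 11.8 s of the 38 s allowed. The front finger pushed the flap in and held it, while the rear finger slid the jar upright along the shelf and over the edge.

**Not as planned:**
- **Jar lodged:** After tipping over the edge, the jar stuck for about 1.5 s between the shelf edge and the half-open flap, with its lid resting on the flap. I kept the flap held and turned and part-closed the gripper. Pushing the flap further in then let the jar drop.
- **Height disagreement:** In the pictures the fingertips sat roughly 30 mm higher than the reported TCP height implied, so I set heights from the images.
- **Possible knuckle contact:** Near full opening the hand slipped sideways about 5 mm, so a gripper knuckle may have brushed the hinge. The force readings I saw stayed around 6 N or less.

**Last checks:** Before I backed out, the jar's lid was visible on the box floor. In the final pictures the shelf held only the cap dish, and the dish, mug and sugar jar showed no visible shift. The hand was clear of everything, with force readings near zero.

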